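Unstack the breakfast things onto their places

ROBOT

A 6-joint arm with a two-finger parallel gripper is mounted at the origin on a cart in front of the work surface, level with it; the furniture and walls round the work are solid. World frame = base frame: x ahead of the robot, y to its left, z up, the work surface at z = 0. Lengths are in m, angles in rad, forces in N, time in s.
With the tool pointing down it reaches from about 0.25 to 0.725 m from the base axis. Payload 4 kg.
Tool frame: the origin (TCP) lies at the very end of the fingers, on their centre line; the grasp point (between the pads) lies 19 mm behind it; z points along the fingers, y is the line along which they close (so a half turn about z gives the same grasp; the last joint's range is limited). The gripper opens to 85 mm and grips with 20 to 120 N. Pads are 22 mm wide; open, the fingers measure 114 mm over their backs; the gripper's body (76 mm by 85 mm) begins 54 mm behind the grasp point. The pads swing forward as they close: fully open they stand 13 mm farther back than shut.
Start: joints at [1.252, 0.241, 0.005, 1.335, 0, 1.571], TCP at [0.157, 0.475, 0.204] pointing down, gripper open.
Joint ranges: [-2.72, 2.72], [-1.05, 1.87], [-1.09, 1.28], [-1.99, 2.15], [-1.42, 1.44], [-3.14, 3.14]. Speed limits (rad/s): [2.79, 2.79, 3.14, 3.14, 3.14, 3.14].

INTERFACE

Orientations are given as a unit quaternion [x, y, z, w].
In Python, from workcell import telemetry, vision, workorder gives the robot as it stands.
- The arm moves only by the shell command python3 -m inch 'ROWS'. ROWS is JSON, a list of rows, each a list of 3 entries, a list of its own where there are three numbers: the turn, a rotation vector about the tool's x, y, z scaled (see below), then the shift along the tool's x, y, z scaled (see below), then the closure, from -1 (fully open) to 1 (shut). A call has 1 to 10 rows; each row shifts and turns the commanded pose from where the row before left it, along the tool's axes as they then stand; what a row does not reach is not made up. The controller multiplies each number of a shift by 0.3 m and each number of a turn by 360 degrees. A row lasts 1/12 s, in which the tool goes at most 41.7 mm and 7.16 degrees, less where a joint would pass 70% of its speed; a pose out of reach is approached as far as the arm can. A call with a number of a shift or a turn outside -1 to 1 is refused whole. A call with a gripper value outside its range is refused whole. The fingers move at their own pace and stop on an object; the grip force is fixed at half the most. Time passes only in rows, so rows that do not move let the fingers close. It gives the time, the measured TCP pose, the force, the opening and the grip force at its end, in the units of the state.
- telemetry.get_obs(): the state, without advancing time (a new reading comes with each control period).
- vision.camera(name): name is "scene" or "top" or "wrist"; returns a dict with "img" (420x560x3 uint8, red, green, blue), "fov_y" (degrees; the focal length in pixels is half the picture's height over the tangent of half this angle, whatever the lens; pixels are square), "cx", "cy" (the principal point, pixels), "pose" (4x4, takes a point from camera to world coordinates). Camera axes: x right, y up, looking along -z (the intrinsics and any distortion apply to the point x, -y, -z); pixel columns grow to the right and rows downward; lengths in m; the calibration is good to about 2 mm. A picture is of the moment at which its call begins. There is no depth.
- workorder.job_done(): hands the job in; it is judged then, once.
The state is a dict: "clock": time; "joint_pos": joint angles; "joint_vel": joint speeds; "tau": joint torques, N m; "eef_pos": TCP position; "tool_rot": TCP orientation; "ft_force": force on the tool from outside, world axes, zero at the start; "ft_torque": the same for the moment, N m; "grip_width": finger opening in m; "grasp_force": force on a finger pad.
Only numpy, scipy, OpenCV 4.12 (cv2) and the standard library are available. Lean on these libraries where they do the work, as an engineer would, in place of code of your own. Each camera call takes 0.05 s, during which the arm holds its last target. There are 200 camera calls.

TASK

Take the two stacks apart from the top down, one thing at a time, and lay everything out for breakfast: the salt shaker (white contents) on the white saucer, the pepper shaker (grey contents) in the black dish, the brown-lidded coffee pod on the brown coaster, the green-lidded pod on the green coaster, and the blue tin on the wooden trivet. Stand each thing upright in the middle of its place, let nothing fall over on the way, and let go of everything.

Things in the scene. Friction and masses are not known exactly. Their poses are not given: they have to be found in the camera images.
- salt: Small glass salt shaker with white contents and a pale cap, 31 mm across, 57 mm tall, about 70 g; the glass body reaches to 42 mm, the cap (29 mm across) above it. Starts on top of the brown-lidded pod. Origin: centre of the underside; z up. 
- pepper: Small glass pepper shaker with dark grey contents and a pale cap, 31 mm across, 57 mm tall, about 70 g; the glass body reaches to 42 mm, the cap (29 mm across) above it. Starts on top of the green-lidded pod. Origin: centre of the underside; z up. 
- brown_pod: Coffee pod, white cup with a red-brown lid, 51 mm across at the rim (the top), narrower below, 43 mm tall, about 30 g. Starts as the middle of the three-high stack, on the tin and under the salt shaker. Origin: centre of the underside; z up. 
- green_pod: Coffee pod, white cup with a dark green lid, 51 mm across at the rim (the top), narrower below, 43 mm tall, about 30 g. Starts on the worktop under the pepper shaker. Origin: centre of the underside; z up. 
- beans_tin: Dark blue food tin, 57 mm in diameter, 72 mm tall, about 180 g. Starts on the worktop at the bottom of the three-high stack. Origin: centre of the underside; z up. Beware when passing: a wall cabinet hangs over the back right (x above 0.59, y below 0.08, z above 0.41 m); a 0.36 m tall utensil stand is at about x 0.79, y 0.30.
- brown_coaster: Flat round red-brown coaster, 92 mm in diameter, 6 mm thick, does not move. The brown-lidded pod goes here. Origin: centre of the underside; z up. 
- green_coaster: Flat round dark green coaster, 92 mm in diameter, 6 mm thick, does not move. The green-lidded pod goes here. Origin: centre of the underside; z up. 
- trivet: Square slatted trivet of light wood, 110 x 106 mm, its top 10 mm above the worktop, does not move. The tin goes here. Origin: centre of the underside; z up. 
- white_saucer: White round saucer, about 112 mm across, flat middle 78 mm across and 6 mm above the worktop, low rim about 14 mm high, does not move. The salt shaker goes here. Origin: centre of the underside; z up. 
- black_dish: Black round dish, 124 mm across, flat middle about 70 mm across and 6 mm above the worktop, sloping rim 20 mm high, does not move. The pepper shaker goes here. Origin: centre of the underside; z up. 
There are look-alikes about, which are no part of the job. What is shaped like the green_pod but yellow is not meant.

How it is judged:
By the outcome, as a careful person would: the job done as asked, in the order asked, and still so for the second after the job is handed in, with the robot touching nothing.
It also fails if it takes over 134 s, if anything falls off the work surface, if the arm or the gripper's body presses on something with over 40 N, if the wrist force passes 120 N, or if a joint passes its speed limit or range.

## Working session

There is one attempt and no reset: what is moved stays moved. The work goes in short steps, Python scripts to look and compute and a shell command to move; the robot and the scene stay as the last step left them, time stands still between calls to the robot, and variables do not carry over. Pictures are saved under pics/ and viewed, at most 14 in all, crops included, and the job is handed in when it is done.

```bash
mkdir -p pics; ls; python3 - <<'E'
from workcell import telemetry, vision
import cv2,numpy as np
o=telemetry.get_obs()
for k,v in o.items(): print(k,np.round(v,4))
for n in("scene","top"):
    c=vision.camera(n); cv2.imwrite(f"pics/{n}0.png",c["img"][:,:,::-1]); print({k:np.round(v,4).tolist() for k,v in c.items() if k not in("img",)and not isinstance(v,str)})
E
```

```text
pics
clock 0.0
joint_pos [1.252  0.2414 0.0037 1.3352 0.     1.5708]
joint_vel [-0.0002  0.0004 -0.0004  0.0014  0.0004  0.0007]
tau [ 6.00000e-04 -3.72315e+01  2.52409e+01  1.70000e-02  1.00000e-04
  0.00000e+00]
eef_pos [0.1565 0.4741 0.2031]
tool_rot [ 1.587e-01  9.873e-01 -1.000e-03 -2.000e-04]
ft_force [0.778  0.2733 0.0673]
ft_torque [ 0.0169  0.0325 -0.0275]
grasp_force 0.0
grip_width 0.0853
{'fov_y': 46.0872, 'cx': 283.7444, 'cy': 212.9808, 'pose': [[0.9342, 0.2355, -0.2678, 0.1371], [-0.356, 0.6592, -0.6623, -0.8014], [0.0205, 0.7141, 0.6997, 0.9693], [0.0, 0.0, 0.0, 1.0]]}
{'fov_y': 57.9324, 'cx': 279.018, 'cy': 211.0134, 'pose': [[0.0132, 0.9921, -0.1249, 0.3309], [-0.9999, 0.0143, 0.0078, 0.0355], [0.0096, 0.1248, 0.9921, 1.2038], [0.0, 0.0, 0.0, 1.0]]}
```

View pics/scene0.png

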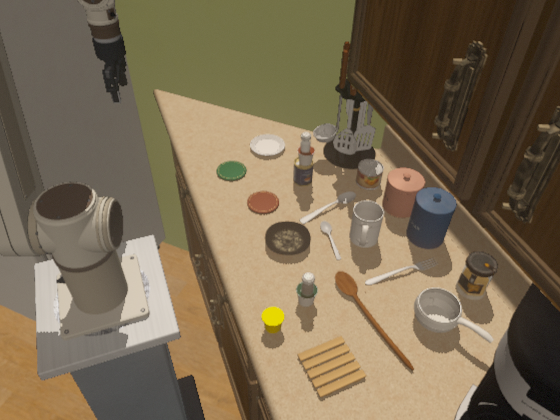

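View pics/top0.png

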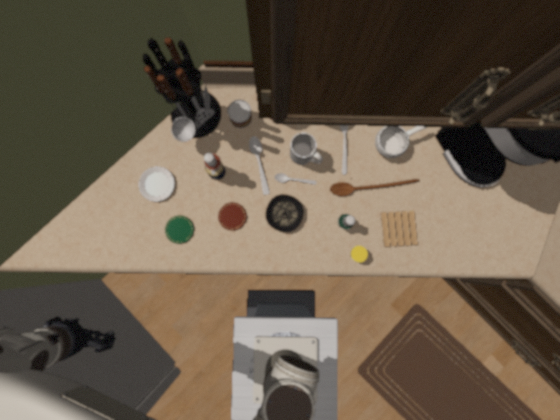

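Salt stack: scene (306,142)–(303,180), top (210,158). Pepper stack: scene (308,285), top (347,221). The yellow pod at scene (273,320), top (360,255) is the look-alike. Places in the scene view: saucer (267,146), green coaster (231,170), brown coaster (263,202), dish (288,240), trivet (331,366). An enlarged crop will confirm the stacks.

```bash
cat > h.py <<'E'
import numpy as np,cv2
from workcell import telemetry, vision
def K(c):
    f=c["img"].shape[0]/2/np.tan(np.radians(c["fov_y"])/2); return f
def ray(c,u,v):
    f=K(c); P=np.array(c["pose"]); d=P[:3,:3]@np.array([(u-c["cx"])/f,-(v-c["cy"])/f,-1]); return P[:3,3],d/np.linalg.norm(d)
def proj(c,p):
    P=np.array(c["pose"]); q=P[:3,:3].T@(np.asarray(p,float)-P[:3,3]); f=K(c)
    return c["cx"]+f*q[0]/-q[2], c["cy"]-f*q[1]/-q[2]
def onz(c,u,v,z):
    o,d=ray(c,u,v); return o+d*(z-o[2])/d[2]
def tri(*obs):
    A=np.zeros((3,3));b=np.zeros(3);R=[ray(*x) for x in obs]
    for o,d in R:
        M=np.eye(3)-np.outer(d,d);A+=M;b+=M@o
    p=np.linalg.solve(A,b); return p,[round(1e3*np.linalg.norm((np.eye(3)-np.outer(d,d))@(p-o)),1) for o,d in R]
E
python3 - <<'E'
from h import *
s=vision.camera("scene");t=vision.camera("top")
print({k:v for k,v in s.items() if k not in("img","pose")},t.keys())
print(K(s),K(t))
D=dict(saucer=((267,146),(158,184)),gc=((231,170),(180,229)),bc=((263,202),(232,216)),dish=((288,240),(285,213)),trivet=((331,366),(399,229)),salttop=((306,136),(208,157)),peptop=((308,277),(350,221)),yellow=((273,315),(360,255)))
for k,(a,b) in D.items():
    p,e=tri((s,*a),(t,*b)); print(k,p.round(4),e,onz(s,*a,.006).round(3),onz(t,*b,.006).round(3))
a=cv2.resize(s["img"][120:330,215:365],None,fx=2.8,fy=2.8,interpolation=3)
b=cv2.resize(t["img"][130:270,130:270],None,fx=2.8,fy=2.8,interpolation=3)
h=588;m=np.zeros((h,a.shape[1]+b.shape[1]-20,3),np.uint8);m[:a.shape[0],:a.shape[1]]=a;m=m[:,:];
w=m.shape[1]-a.shape[1];m[:b.shape[0],a.shape[1]:]=b[:,:w]
cc=cv2.resize(t["img"][195:265,310:400],None,fx=2.7,fy=2.7,interpolation=3);m[b.shape[0]:b.shape[0]+cc.shape[0],a.shape[1]:a.shape[1]+cc.shape[1]]=cc[:h-b.shape[0]]
cv2.imwrite("pics/crop1.png",m[:,:,::-1]);print(m.shape)
E
```

```text
{'fov_y': 46.08720624872164, 'cx': 283.74438584319995, 'cy': 212.98075881411074} dict_keys(['img', 'fov_y', 'cx', 'cy', 'pose'])
493.68408316430487 379.3777161890382
saucer [0.563  0.4134 0.0095] [np.float64(0.4), np.float64(0.4)] [0.565 0.418 0.006] [0.563 0.415 0.006]
gc [0.42   0.3371 0.0081] [np.float64(0.2), np.float64(0.2)] [0.421 0.34  0.006] [0.42  0.338 0.006]
bc [0.4653 0.1749 0.0034] [np.float64(1.5), np.float64(1.5)] [0.466 0.172 0.006] [0.464 0.175 0.006]
dish [0.4764 0.0066 0.0118] [np.float64(1.5), np.float64(1.5)] [0.48  0.011 0.006] [0.476 0.007 0.006]
trivet [ 0.4323 -0.3565  0.0057] [np.float64(2.7), np.float64(2.7)] [ 0.435 -0.357  0.006] [ 0.43  -0.355  0.006]
salttop [0.6132 0.229  0.1611] [np.float64(0.7), np.float64(0.7)] [0.705 0.427 0.006] [0.654 0.258 0.006]
peptop [ 0.4467 -0.1833  0.0954] [np.float64(3.0), np.float64(3.0)] [ 0.482 -0.121  0.006] [ 0.453 -0.2    0.006]
yellow [ 0.349  -0.2216  0.0498] [np.float64(3.7), np.float64(3.7)] [ 0.363 -0.195  0.006] [ 0.346 -0.23   0.006]
(588, 792, 3)
```

View pics/crop1.png

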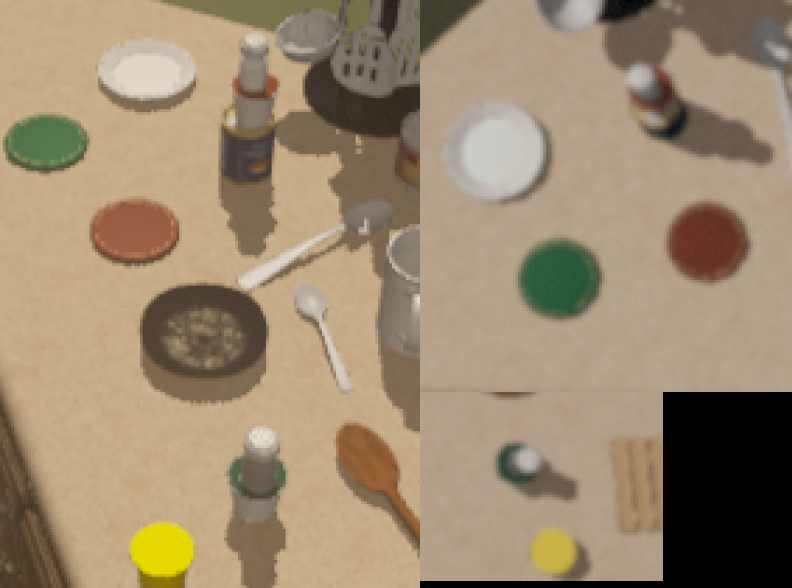

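The crop confirms it: red-lidded pod on a blue tin with a white shaker on top, and grey shaker on the green pod, while the yellow pod stands apart. Next I approach the salt stack for wrist views.

```bash
python3 -m inch '[[[0,0,0],[0,0,-0.1],-1],[[0,0,0],[-0.1,-0.025,-0.05],-1],[[0,0,0],[-0.12,-0.03,-0.05],-1],[[0,0,0],[-0.12,-0.03,-0.05],-1],[[0,0,0],[-0.12,-0.03,-0.05],-1],[[0,0,0],[-0.12,-0.03,-0.05],-1],[[0,0,0],[-0.12,-0.03,-0.05],-1],[[0,0,0],[-0.12,-0.03,-0.03],-1],[[0,0,0],[-0.12,-0.03,0],-1],[[0,0,0],[-0.12,-0.03,0],-1]]'
python3 -m inch '[[[0,0,0],[-0.1,-0.03,0],-1],[[0,0,0],[-0.05,-0.03,0],-1],[[0,0,0],[0,0,0],-1],[[0,0,0],[0,0,0],-1],[[0,0,0],[0,0,0],-1]]'
cat >> h.py <<'E'
def todo(x,y,z=None):
    from scipy.spatial.transform import Rotation as R
    o=telemetry.get_obs(); r=R.from_quat(o["tool_rot"]); p=np.array(o["eef_pos"]); d=np.array([x,y,p[2] if z is None else z])-p
    print("t",round(float(o["clock"]),2),"tcp",p.round(4),"units xyz:",(r.inv().apply(d)/.3).round(3),"tilt(tool z)",r.as_matrix()[:,2].round(3),"w",np.round(o["grip_width"],4),"gf",np.round(o["grasp_force"],1),"F",np.round(o["ft_force"],1))
E
python3 - <<'E'
from h import *
import pickle
c=vision.camera("wrist"); pickle.dump(c,open("w1.pkl","wb"))
print(np.array(c["pose"]).round(3).tolist(),c["fov_y"],c["cx"],c["cy"])
todo(.613,.229)
cv2.imwrite("pics/w1.png",c["img"][:,:,::-1])
for n,p in dict(salttop=(.613,.229,.168),saucer=(.563,.4134,.006),bc=(.465,.175,.006),gc=(.42,.337,.006)).items(): print(n,np.round(proj(c,p),1))
E
```

```text
clock: 1.03
eef_pos: [0.4354, 0.2986, 0.3339]
tool_rot: [0.159, 0.987, 0.001, 0.001]
ft_force: [0.3, 1.4, 0.4]
grip_width: 0.0856
grasp_force: 0.0
clock: 1.45
eef_pos: [0.4704, 0.2687, 0.3328]
tool_rot: [0.159, 0.987, -0.0, -0.0]
ft_force: [-0.1, 0.2, 0.2]
grip_width: 0.0853
grasp_force: 0.0
[[0.313, -0.911, -0.268, 0.403], [0.95, 0.3, 0.09, 0.291], [-0.001, -0.283, 0.959, 0.502], [0.0, 0.0, 0.0, 1.0]] 66.933290745038 278.0915827444138 207.25647352907401
t 1.5 tcp [0.4702 0.269  0.333 ] units xyz: [-0.494  0.022 -0.   ] tilt(tool z) [-0.  0. -1.] w 0.0855 gf 0.0 F [-0.6  0.2 -0.1]
salttop [284.2 303.1]
saucer [382.5 187.7]
bc [221.2 176.3]
gc [311.2 114.9]
```

View pics/w1.png

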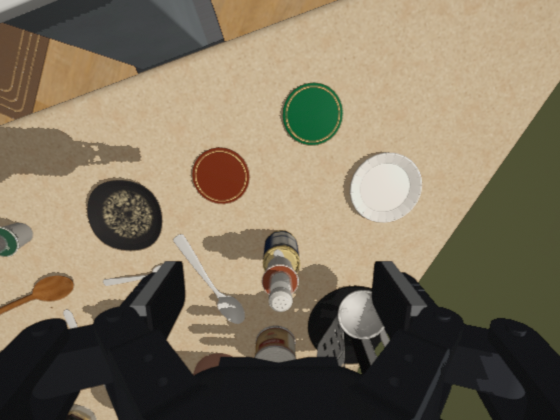

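Wrist view: salt cap top at about (281,300), saucer (384,188), green coaster (312,114), brown coaster (220,176), dish (124,214). All within 3 px of prediction, so I triangulate with the three views.

```bash
python3 - <<'E'
from h import *
import pickle
w=pickle.load(open("w1.pkl","rb"))
s=vision.camera("scene");t=vision.camera("top")
D=dict(salttop=((305.7,134.5),(206.6,157),(281,300)),saucer=((267,146),(158,184),(384.5,187.5)),gc=((231.3,170.2),(180,229.3),(312,114)),bc=((263,201.8),(232.2,216),(220.5,176)),dish=((288,238),(285,213),(124.5,214)))
for k,(a,b,c) in D.items():
    p,e=tri((s,*a),(t,*b),(w,*c)); q,_=tri((s,*a),(w,*c)); print(k,p.round(4),e,"s+w",q.round(4))
print("salt at z.172: ",[onz(C,*p,.172).round(4).tolist() for C,p in zip((s,t,w),D["salttop"])])
todo(.612,.228,.3)
E
```

```text
salttop [0.6105 0.2287 0.1672] [np.float64(1.9), np.float64(3.2), np.float64(3.1)] s+w [0.61   0.2264 0.1676]
saucer [0.5633 0.415  0.008 ] [np.float64(0.7), np.float64(1.1), np.float64(1.1)] s+w [0.5639 0.4162 0.0071]
gc [0.4198 0.3379 0.0065] [np.float64(1.5), np.float64(0.9), np.float64(0.9)] s+w [0.4203 0.3382 0.0063]
bc [0.4648 0.174  0.0052] [np.float64(1.7), np.float64(1.2), np.float64(0.5)] s+w [0.4654 0.1737 0.0052]
dish [0.4748 0.0075 0.0179] [np.float64(3.3), np.float64(0.7), np.float64(2.8)] s+w [0.4751 0.0077 0.0179]
salt at z.172:  [[0.6094, 0.2219, 0.172], [0.6095, 0.2311, 0.172], [0.6053, 0.2274, 0.172]]
t 1.6 tcp [0.47   0.2693 0.3332] units xyz: [-0.493  0.017  0.111] tilt(tool z) [ 0.  0. -1.] w 0.0852 gf 0.0 F [ 1.  -0.4  0.2]
```

```bash
python3 -m inch '[[[0,0,0],[-0.1,0.003,0],-1],[[0,0,0],[-0.12,0.003,0],-1],[[0,0,0],[-0.12,0.003,0.05],-1],[[0,0,0],[-0.1,0.004,0.08],-1],[[0,0,0],[-0.044,0,0.1],-1],[[0,0,0],[0,0,0.1],-1],[[0,0,0],[0,0,0.047],-1],[[0,0,0],[0,0,0],-1],[[0,0,0],[0,0,0],-1],[[0,0,0],[0,0,0],-1]]'
python3 - <<'E'
from h import *
import pickle
c=vision.camera("wrist"); pickle.dump(c,open("w2.pkl","wb"))
todo(.609,.2275,.115+.016)
cv2.imwrite("pics/w2.png",c["img"][:,:,::-1])
for p in((.609,.2275,.172),(.609,.2275,.115),(.609,.2275,.072)): print(np.round(proj(c,p),1))
E
```

```text
clock: 2.43
eef_pos: [0.6103, 0.2277, 0.2219]
tool_rot: [0.158, 0.987, 0.001, 0.001]
ft_force: [0.4, 0.5, 0.4]
grip_width: 0.0857
grasp_force: 0.0
t 2.48 tcp [0.6106 0.2277 0.2225] units xyz: [ 0.006 -0.003  0.305] tilt(tool z) [ 0.004  0.001 -1.   ] w 0.0851 gf 0.0 F [-0.6  1.   1.1]
[277.5 214. ]
[277.5 194.6]
[277.6 184.2]
```

View pics/w2.png

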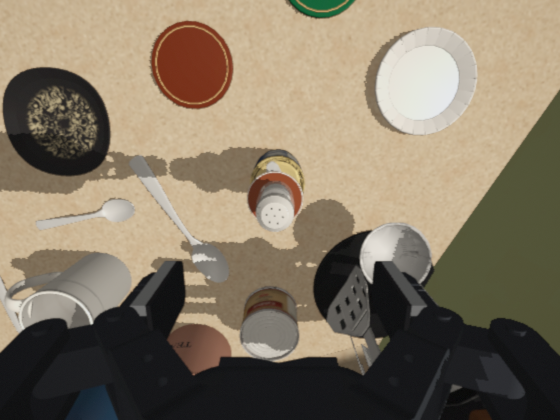

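```bash
python3 - <<'E'
from h import *
import pickle
w=pickle.load(open("w2.pkl","rb"));s=vision.camera("scene");t=vision.camera("top")
print("ladle",tri((s,324,132),(t,184,129),(w,396,256)))
E
```

```text
ladle (array([0.71652891, 0.32014698, 0.0901474 ]), [np.float64(0.6), np.float64(2.2), np.float64(1.7)])
```

```bash
python3 -m inch '[[[0,0,0],[0.006,-0.008,0.06],-1],[[0,0,0],[0,0,0.1],-1],[[0,0,0],[0,0,0.08],-1],[[0,0,0],[0,0,0.065],-1],[[0,0,0],[0,0,0],-1],[[0,0,0],[0,0,0],0],[[0,0,0],[0,0,0],1],[[0,0,0],[0,0,0],1],[[0,0,0],[0,0,0],1],[[0,0,0],[0,0,0],1]]'
python3 -m inch '[[[0,0,0],[0,0,0],1],[[0,0,0],[0,0,0],1],[[0,0,0],[0,0,0],1]]'; python3 -c "
from h import *
todo(.5636,.4155,.24)"
```

```text
clock: 3.42
eef_pos: [0.6087, 0.2254, 0.1305]
tool_rot: [0.159, 0.987, 0.001, 0.002]
ft_force: [0.8, -0.1, 3.6]
grip_width: 0.0268
grasp_force: 58.7
clock: 3.67
eef_pos: [0.6088, 0.2254, 0.1305]
tool_rot: [0.159, 0.987, 0.001, 0.002]
ft_force: [-0.3, -0.1, 6.5]
grip_width: 0.0268
grasp_force: 59.2
t 3.67 tcp [0.6088 0.2254 0.1305] units xyz: [ 0.34   0.555 -0.365] tilt(tool z) [ 0.004  0.001 -1.   ] w 0.0268 gf 59.2 F [-0.3 -0.1  6.5]
```

```bash
python3 -m inch '[[[0,0,0],[0,0,-0.02],1],[[0,0,0],[0,0,-0.05],1],[[0,0,0],[0,0,-0.08],1],[[0,0,0],[0,0,-0.08],1],[[0,0,0],[0,0,-0.08],1],[[0,0,0],[0,0,-0.05],1],[[0,0,0],[0,0,0],1],[[0,0,0],[0,0,0],1]]'
python3 - <<'E'
from h import *
a=vision.camera("wrist")["img"];b=vision.camera("scene")["img"]
m=np.hstack([cv2.resize(a[100:320,160:420],(472,400)),cv2.resize(b[60:210,250:370],(320,400),interpolation=3)])
cv2.imwrite("pics/g1.png",m[:,:,::-1]); todo(.5636,.4155,.24)
E
```

```text
clock: 4.33
eef_pos: [0.6079, 0.225, 0.2369]
tool_rot: [0.159, 0.987, 0.0, 0.001]
ft_force: [0.3, 0.0, -1.2]
grip_width: 0.0269
grasp_force: 59.1
t 4.43 tcp [0.6067 0.2246 0.2345] units xyz: [ 0.336  0.559 -0.019] tilt(tool z) [-0.003 -0.001 -1.   ] w 0.0269 gf 59.1 F [-0.6 -0.1 -1.6]
```

View pics/g1.png

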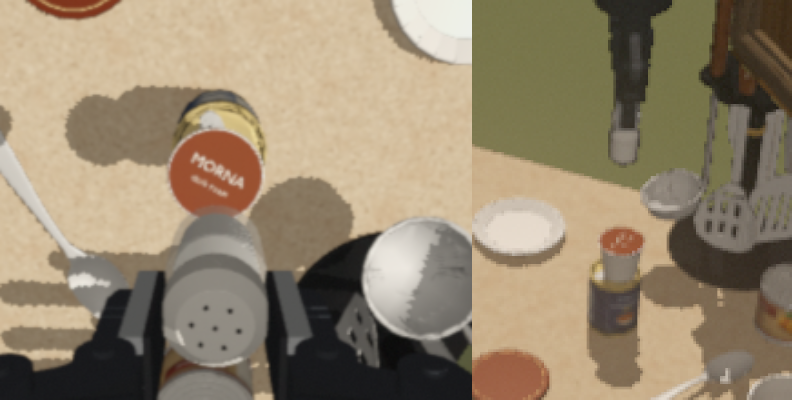

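The salt shaker is held upright with its base about 15.5 mm below the TCP, and the brown pod and tin are undisturbed. Now to the saucer.

```bash
python3 -m inch '[[[0,0,0],[0.02,0.035,0],1],[[0,0,0],[0.045,0.075,0],1],[[0,0,0],[0.06,0.1,0],1],[[0,0,0],[0.06,0.1,0],1],[[0,0,0],[0.06,0.1,0],1],[[0,0,0],[0.05,0.08,0],1],[[0,0,0],[0.03,0.05,0],1],[[0,0,0],[0.011,0.019,0.02],1],[[0,0,0],[0,0,0.06],1],[[0,0,0],[0,0,0.09],1]]'
python3 -m inch '[[[0,0,0],[0,0,0.1],1],[[0,0,0],[0,0,0.1],1],[[0,0,0],[0,0,0.1],1],[[0,0,0],[0,0,0.08],1],[[0,0,0],[0,0,0.06],1],[[0,0,0],[0,0,0.03],1],[[0,0,0],[0,0,0.01],1],[[0,0,0],[0,0,0],1],[[0,0,0],[0,0,0],1]]'
python3 - <<'E'
from h import *
a=vision.camera("wrist")["img"];b=vision.camera("scene")["img"]
m=np.hstack([a[:400],cv2.resize(b[80:200,220:292],(240,400),interpolation=3)])
cv2.imwrite("pics/p1.png",m[:,:,::-1]); todo(.5636,.4155,.0215)
E
```

```text
clock: 5.27
eef_pos: [0.5649, 0.4174, 0.1861]
tool_rot: [0.158, 0.987, 0.001, 0.002]
ft_force: [0.7, 0.0, -0.0]
grip_width: 0.0266
grasp_force: 59.2
clock: 6.02
eef_pos: [0.5651, 0.4161, 0.0425]
tool_rot: [0.159, 0.987, 0.001, 0.001]
ft_force: [0.4, -0.3, -1.3]
grip_width: 0.0265
grasp_force: 59.2
t 6.12 tcp [0.5655 0.4166 0.0434] units xyz: [ 0.005 -0.006  0.073] tilt(tool z) [ 0.003  0.002 -1.   ] w 0.0271 gf 59.2 F [-0.2 -0.3 -0.5]
```

View pics/p1.png

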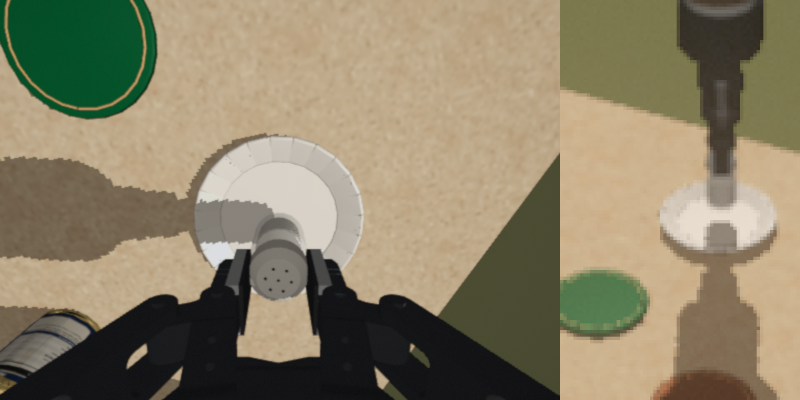

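```bash
python3 -m inch '[[[0,0,0],[0.004,-0.005,0.03],1],[[0,0,0],[0,0,0.025],1],[[0,0,0],[0,0,0.01],1],[[0,0,0],[0,0,0],1],[[0,0,0],[0,0,0],1]]'
python3 - <<'E'
from h import *
c=vision.camera("wrist");s=vision.camera("scene")["img"]; todo(.5636,.4155,.0215)
for z in(.006,.0215): print(np.round(proj(c,(.5636,.4155,z)),1))
m=np.hstack([cv2.resize(c["img"][110:340,170:390],(382,400)),cv2.resize(s[100:260,210:360],(400,427),interpolation=3)[:400]])
cv2.imwrite("pics/p2.png",m[:,:,::-1])
E
```

```text
clock: 6.53
eef_pos: [0.5625, 0.4145, 0.0219]
tool_rot: [0.159, 0.987, -0.0, -0.0]
ft_force: [-0.7, -1.3, 2.9]
grip_width: 0.0263
grasp_force: 59.3
t 6.63 tcp [0.5626 0.4145 0.0219] units xyz: [-0.002  0.004  0.001] tilt(tool z) [-0. -0. -1.] w 0.0265 gf 59.4 F [-1.4 -1.2  2.2]
[280.5 233.7]
[280.6 243.4]
```

View pics/p2.png

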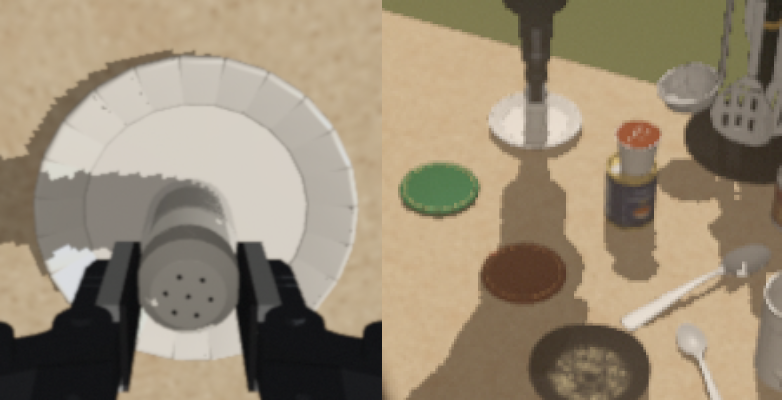

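Salt rests on the flat middle of the saucer and the reaction force has changed sign. I release, rise and return over the brown pod.

```bash
python3 -m inch '[[[0,0,0],[0,0,0],0],[[0,0,0],[0,0,0],-0.1],[[0,0,0],[0,0,0],-0.1],[[0,0,0],[0,0,0],-0.1],[[0,0,0],[0,0,-0.04],-0.1],[[0,0,0],[0,0,-0.1],-0.1],[[0,0,0],[0,0,-0.13],-0.1],[[0,0,0],[0,0,-0.13],-1],[[0,0,0],[0,0,-0.13],-1],[[0,0,0],[-0.04,-0.06,-0.06],-1]]'
python3 -m inch '[[[0,0,0],[-0.06,-0.1,0],-1],[[0,0,0],[-0.07,-0.11,0],-1],[[0,0,0],[-0.07,-0.11,0],-1],[[0,0,0],[-0.06,-0.1,0],-1],[[0,0,0],[-0.04,-0.06,0],-1],[[0,0,0],[0,0,0],-1],[[0,0,0],[0,0,0],-1],[[0,0,0],[0,0,0],-1]]'
python3 - <<'E'
from h import *
c=vision.camera("wrist");s=vision.camera("scene");t=vision.camera("top"); todo(.609,.2265,.094)
print(np.round(proj(c,(.609,.2265,.115)),1),np.round(proj(s,(.609,.2265,.115)),1),np.round(proj(t,(.609,.2265,.115)),1))
for C,m in((c,8),(s,2),(t,3)):
    h=cv2.cvtColor(C["img"],cv2.COLOR_RGB2HSV); k=((h[...,0]<9)|(h[...,0]>172))&(h[...,1]>110)&(h[...,2]>60)
    n,l,st,ce=cv2.connectedComponentsWithStats(k.astype(np.uint8))
    print([(st[i].tolist(),ce[i].round(1).tolist()) for i in range(1,n) if st[i,4]>25][:12])
def r(i,x,y,w,f): return cv2.resize(i[y:y+w,x:x+w],(390,390),interpolation=3)
u,v=map(int,proj(s,(.609,.2265,.1)))
m=np.hstack([r(c["img"],160,100,240,1),r(s["img"],u-80,v-40,100,1)]);cv2.imwrite("pics/p3.png",m[:,:,::-1])
E
```

```text
clock: 7.47
eef_pos: [0.5688, 0.3984, 0.2064]
tool_rot: [0.156, 0.988, 0.004, 0.003]
ft_force: [0.4, 0.1, 0.4]
grip_width: 0.0807
grasp_force: 0.0
clock: 8.13
eef_pos: [0.6089, 0.2294, 0.1997]
tool_rot: [0.159, 0.987, 0.001, 0.0]
ft_force: [-0.5, 1.0, -0.9]
grip_width: 0.0852
grasp_force: 0.0
t 8.28 tcp [0.6085 0.2304 0.199 ] units xyz: [-0.006 -0.012  0.35 ] tilt(tool z) [ 0.  0. -1.] w 0.0855 gf 0.0 F [-0.3  0.4  0.3]
[275.  203.9] [303.9 150.2] [211.6 162.4]
[([143, 18, 86, 92, 803], [187.2, 63.4]), ([149, 25, 73, 78, 4422], [185.0, 63.7]), ([246, 189, 11, 13, 50], [251.2, 195.0]), ([245, 209, 33, 26, 267], [261.8, 223.4]), ([245, 313, 36, 13, 141], [263.8, 317.3])]
[]
[([237, 207, 9, 14, 57], [240.8, 213.5])]
```

View pics/p3.png

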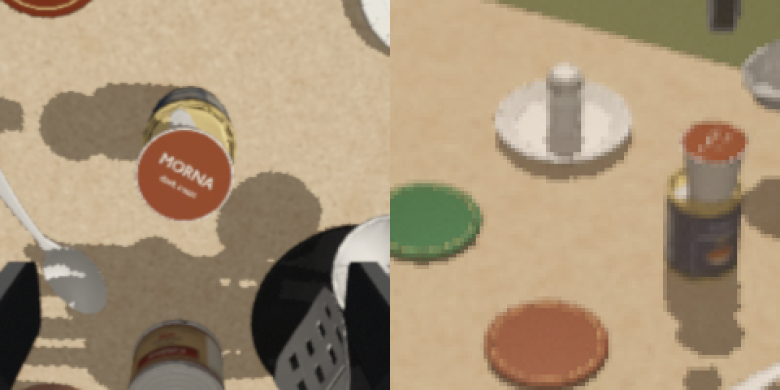

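Salt stands upright mid-saucer. The brown lid is at wrist (274,207), 3 px from prediction, so I adjust slightly and grip just below the rim.

```bash
python3 -m inch '[[[0,0,0],[-0.012,-0.014,0.06],-1],[[0,0,0],[0,0,0.1],-1],[[0,0,0],[0,0,0.1],-1],[[0,0,0],[0,0,0.07],-1],[[0,0,0],[0,0,0.026],-1],[[0,0,0],[0,0,0],-1],[[0,0,0],[0,0,0],1],[[0,0,0],[0,0,0],1],[[0,0,0],[0,0,0],1],[[0,0,0],[0,0,0],1]]'
python3 -m inch '[[[0,0,0],[0,0,0],1],[[0,0,0],[0,0,0],1],[[0,0,0],[0,0,-0.01],1],[[0,0,0],[0,0,-0.03],1],[[0,0,0],[0,0,-0.06],1],[[0,0,0],[0,0,-0.08],1],[[0,0,0],[0,0,-0.08],1],[[0,0,0],[0,0,-0.04],1],[[0,0,0],[0,0,0],1],[[0,0,0],[0,0,0],1]]'
python3 - <<'E'
from h import *
c=vision.camera("wrist");s=vision.camera("scene"); todo(.465,.174,.15)
def r(i,x,y,w,f): return cv2.resize(i[y:y+w,x:x+w],(390,390),interpolation=3)
m=np.hstack([r(c["img"],160,120,240,1),r(s["img"],250,90,110,1)]);cv2.imwrite("pics/p4.png",m[:,:,::-1])
E
```

```text
clock: 9.12
eef_pos: [0.6121, 0.2243, 0.0941]
tool_rot: [0.159, 0.987, 0.001, 0.002]
ft_force: [-0.4, -0.1, 0.0]
grip_width: 0.0389
grasp_force: 0.0
clock: 9.95
eef_pos: [0.6116, 0.224, 0.1834]
tool_rot: [0.159, 0.987, 0.001, 0.001]
ft_force: [-0.3, 0.1, 0.5]
grip_width: 0.0005
grasp_force: 0.0
t 10.05 tcp [0.6102 0.2235 0.181 ] units xyz: [ 0.408 -0.308  0.104] tilt(tool z) [-0.002 -0.001 -1.   ] w 0.0002 gf 0.0 F [-0.1 -0.2 -0.6]
```

View pics/p4.png

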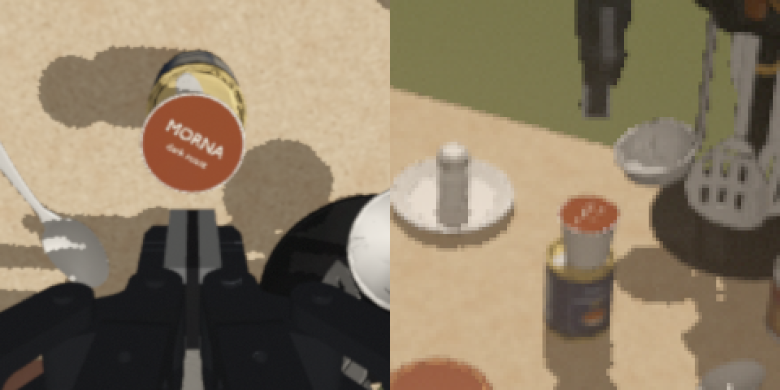

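The fingers closed on nothing, and the pod still stands on the tin with its lid at wrist (279,209), scene (306,150). So I re-measure the lid height precisely.

```bash
python3 - <<'E'
from h import *
c=vision.camera("wrist");s=vision.camera("scene");t=vision.camera("top"); todo(.611,.2255,.09)
P=[]
for n,C,(u,v,r) in(("w",c,(279,209,40)),("s",s,(306,150,14)),("t",t,(211,162,14))):
    x0,y0=u-r,v-r; im=C["img"][y0:v+r,x0:u+r].astype(int)
    k=((im[...,0]-im[...,2]>70)&(im[...,0]-im[...,1]>45)).astype(np.uint8)
    n_,l,st,ce=cv2.connectedComponentsWithStats(k); i=1+st[1:,4].argmax()
    pts=np.argwhere(l==i)[:,::-1].astype(np.int32); hull=cv2.convexHull(pts); e=cv2.fitEllipse(hull); P.append((C,e[0][0]+x0,e[0][1]+y0)); print(n,st[i].tolist(),np.round(e[0],1)+[x0,y0],np.round(e[1],1))
for a in(P,P[:2]): print(tri(*a))
for C,u,v in P: print(onz(C,u,v,.115).round(4),onz(C,u,v,.09).round(4))
print("tcp px",proj(c,telemetry.get_obs()["eef_pos"]))
E
```

```text
t 10.2 tcp [0.6101 0.2235 0.1804] units xyz: [-0.002  0.008  0.301] tilt(tool z) [-0.003 -0.001 -1.   ] w 0.0001 gf 0.0 F [ 0.7 -0.2  0.5]
w [10, 13, 62, 59, 2559] [279.4 210.5] [58.8 61.4]
s [6, 9, 16, 10, 118] [305.8 149.7] [ 9.4 15.8]Traceback (most recent call last):
  File "<stdin>", line 7, in <module>
ValueError: attempt to get argmax of an empty sequence
```

```bash
python3 - <<'E'
from h import *
c=vision.camera("wrist");s=vision.camera("scene")
P=[(c,279.4,210.5),(s,305.8,149.7)]
print(tri(*P))
for C,u,v in P: print(onz(C,u,v,.115).round(4),onz(C,u,v,.09).round(4))
print("tcp px",proj(c,telemetry.get_obs()["eef_pos"]),np.array(c["pose"])[:3,3])
for z in(.085,.1,.115):
    p=onz(c,279.4,210.5,z); a=np.array([.313,.95,0])*.0255; print(z,proj(c,p+a)[0]-proj(c,p-a)[0])
E
```

```text
(array([0.61187487, 0.22373247, 0.11730954]), [np.float64(1.6), np.float64(1.6)])
[0.6109 0.2239 0.115 ] [0.6181 0.2215 0.09  ]
[0.6149 0.2268 0.115 ] [0.6289 0.2568 0.09  ]
tcp px (np.float64(278.78174247600396), np.float64(243.22030998387848)) [0.54280713 0.24599917 0.35019022]
0.085 58.4638715607918
0.1 61.969037340720746
0.115 65.9213092927306
```

```bash
python3 - <<'E'
from h import *
c=vision.camera("wrist");s=vision.camera("scene"); todo(.611,.2255,.09)
e=telemetry.get_obs()["eef_pos"]
for d in(0,.01,.02,.03,.04): p=np.array(e)+[0,0,d]; print(d,np.round(proj(c,p),1),np.round(proj(s,p),1))
m=np.hstack([cv2.resize(c["img"][190:330,200:360],(480,420),interpolation=3),cv2.resize(s["img"][85:165,280:340],(315,420),interpolation=3)])
cv2.imwrite("pics/p5.png",m[:,:,::-1])
E
```

```text
t 10.4 tcp [0.6106 0.2237 0.1814] units xyz: [0.    0.006 0.305] tilt(tool z) [-0.001 -0.    -1.   ] w -0.0003 gf 0.0 F [ 0.8  0.5 -0.8]
0 [278.7 243.2] [306.  131.2]
0.01 [278.7 250.4] [306.2 128.2]
0.02 [278.7 258.4] [306.4 125.1]
0.03 [278.7 267.5] [306.6 122. ]
0.04 [278.6 277.7] [306.8 118.9]
```

View pics/p5.png

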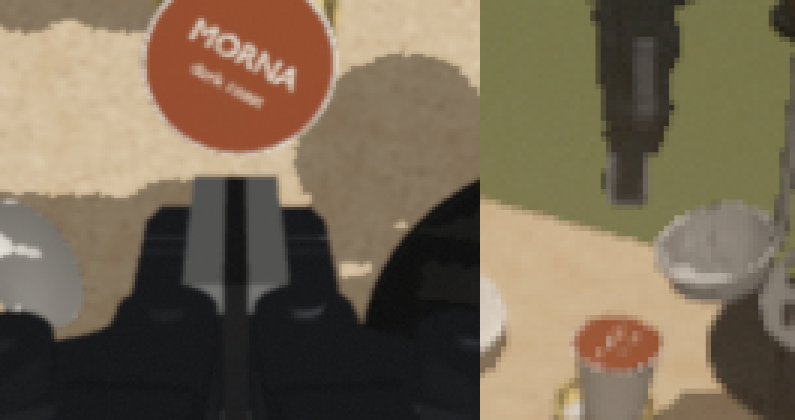

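The real fingertips sit about 20 mm above the reported TCP (scene tip row 124 against 131 predicted), which explains both the miss and the salt being held by its cap. So I go about 20 mm lower, to TCP z 0.074.

```bash
python3 -m inch '[[[0,0,0],[0,0.003,0],-1],[[0,0,0],[0,0,0],-1],[[0,0,0],[0,0,0],-1],[[0,0,0],[0,0,0],-1],[[0,0,0],[0,0,0.05],-1],[[0,0,0],[0,0,0.1],-1],[[0,0,0],[0,0,0.1],-1],[[0,0,0],[0,0,0.08],-1],[[0,0,0],[0,0,0.027],-1],[[0,0,0],[0,0,0],-1]]'
python3 -m inch '[[[0,0,0],[0,0,0],0],[[0,0,0],[0,0,0],0.2],[[0,0,0],[0,0,0],0.4],[[0,0,0],[0,0,0],1],[[0,0,0],[0,0,0],1],[[0,0,0],[0,0,0],1]]'
python3 -c "
from h import *
todo(.465,.174,.12)"
```

```text
clock: 11.23
eef_pos: [0.6091, 0.2239, 0.0721]
tool_rot: [0.159, 0.987, -0.001, -0.003]
ft_force: [-0.4, 0.3, -0.1]
grip_width: 0.0854
grasp_force: 0.0
clock: 11.73
eef_pos: [0.6132, 0.2252, 0.0781]
tool_rot: [0.159, 0.987, 0.001, 0.002]
ft_force: [-0.1, -0.7, 5.5]
grip_width: 0.0466
grasp_force: 61.4
t 11.73 tcp [0.6132 0.2252 0.0781] units xyz: [ 0.415 -0.317 -0.142] tilt(tool z) [ 0.005  0.002 -1.   ] w 0.0466 gf 61.4 F [-0.1 -0.7  5.5]
```

```bash
python3 -m inch '[[[0,0,0],[0,0,-0.015],1],[[0,0,0],[0,0,-0.04],1],[[0,0,0],[0,0,-0.06],1],[[0,0,0],[0,0,-0.06],1],[[0,0,0],[0.03,-0.02,-0.05],1],[[0,0,0],[0.07,-0.05,0],1],[[0,0,0],[0.08,-0.07,0],1],[[0,0,0],[0.09,-0.07,0],1],[[0,0,0],[0.08,-0.06,0],1],[[0,0,0],[0.05,-0.04,0],1]]'
python3 -m inch '[[[0,0,0],[0.01,-0.007,0],1],[[0,0,0],[0,0,0],1],[[0,0,0],[0,0,0],1]]'
python3 - <<'E'
from h import *
c=vision.camera("wrist");s=vision.camera("scene");todo(.465,.174,.012)
print(proj(c,(.465,.174,.006)),proj(s,(.465,.174,.006)))
m=np.hstack([c["img"][:400,:480],cv2.resize(s["img"][90:240,240:360],(320,400),interpolation=3)])
cv2.imwrite("pics/p6.png",m[:,:,::-1])
E
```

```text
clock: 12.57
eef_pos: [0.465, 0.1729, 0.143]
tool_rot: [0.159, 0.987, -0.0, -0.001]
ft_force: [-0.2, 0.2, -0.8]
grip_width: 0.0462
grasp_force: 61.5
clock: 12.82
eef_pos: [0.4659, 0.1734, 0.1434]
tool_rot: [0.159, 0.987, 0.001, 0.001]
ft_force: [0.1, -0.3, -0.5]
grip_width: 0.0466
grasp_force: 61.5
t 12.92 tcp [0.4662 0.1735 0.1428] units xyz: [ 0.005 -0.     0.436] tilt(tool z) [ 0.002  0.001 -1.   ] w 0.0466 gf 61.5 F [-0.4  0.7  0.1]
(np.float64(278.45078955889005), np.float64(187.06306466469277)) (np.float64(262.4633083885488), np.float64(201.62789583469976))
```

View pics/p6.png

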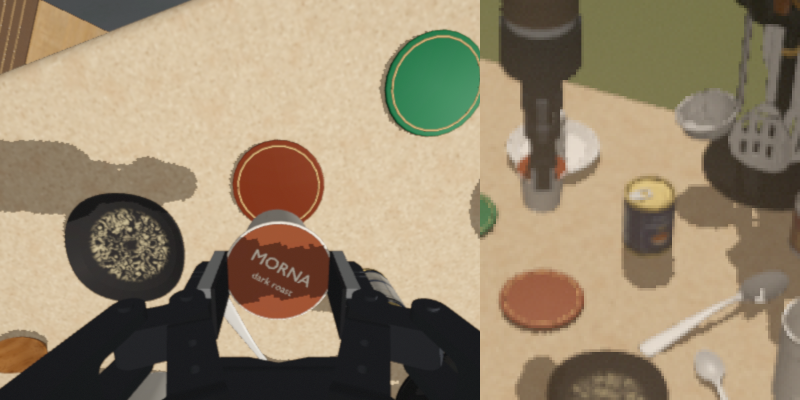

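The pod is held level, the tin is undisturbed, and the coaster centre at (278,185) matches the estimate. Lowering.

```bash
python3 -m inch '[[[0,0,0],[0.003,0,0.05],1],[[0,0,0],[0,0,0.09],1],[[0,0,0],[0,0,0.09],1],[[0,0,0],[0,0,0.08],1],[[0,0,0],[0,0,0.06],1],[[0,0,0],[0,0,0.03],1],[[0,0,0],[0,0,0.01],1],[[0,0,0],[0,0,0],1],[[0,0,0],[0,0,0],1]]'
python3 -m inch '[[[0,0,0],[0,0,0.01],1],[[0,0,0],[0,0,0],1],[[0,0,0],[0,0,0],1]]'
python3 -m inch '[[[0,0,0],[0,0,0.008],1],[[0,0,0],[0,0,0],1],[[0,0,0],[0,0,0],1]]'; python3 -c "
from h import *
todo(.465,.174,.012)"
```

```text
clock: 13.67
eef_pos: [0.465, 0.1736, 0.0202]
tool_rot: [0.159, 0.987, 0.0, 0.001]
ft_force: [0.2, 0.3, 0.5]
grip_width: 0.0467
grasp_force: 61.5
clock: 13.92
eef_pos: [0.4643, 0.1734, 0.0172]
tool_rot: [0.159, 0.987, 0.0, 0.001]
ft_force: [-0.1, 0.6, -0.3]
grip_width: 0.0466
grasp_force: 61.5
clock: 14.17
eef_pos: [0.4637, 0.1732, 0.0142]
tool_rot: [0.159, 0.987, 0.0, 0.0]
ft_force: [-0.3, -0.9, -0.7]
grip_width: 0.0467
grasp_force: 61.5
t 14.17 tcp [0.4637 0.1732 0.0142] units xyz: [-0.003  0.004  0.007] tilt(tool z) [ 0.  0. -1.] w 0.0467 gf 61.5 F [-0.3 -0.9 -0.7]
```

```bash
python3 -m inch '[[[0,0,0],[-0.003,0.003,0.005],1],[[0,0,0],[0,0,0],1],[[0,0,0],[0,0,0],1]]'
python3 -m inch '[[[0,0,0],[0,0,0.005],1],[[0,0,0],[0,0,0],1],[[0,0,0],[0,0,0],1]]'
```

```text
clock: 14.42
eef_pos: [0.4649, 0.1737, 0.0125]
tool_rot: [0.159, 0.987, -0.0, -0.0]
ft_force: [-0.0, -0.9, -0.5]
grip_width: 0.0468
grasp_force: 61.5
clock: 14.67
eef_pos: [0.4653, 0.1738, 0.0121]
tool_rot: [0.159, 0.987, 0.0, 0.001]
ft_force: [-2.2, -0.9, 6.3]
grip_width: 0.0466
grasp_force: 62.2
```

```bash
python3 -m inch '[[[0,0,0],[0,0,-0.004],0.2],[[0,0,0],[0,0,0],-0.2],[[0,0,0],[0,0,0],-0.5],[[0,0,0],[0,0,0],-1],[[0,0,0],[0,0,0],-1],[[0,0,0],[0,0,-0.04],-1],[[0,0,0],[0,0,-0.1],-1],[[0,0,0],[0,0,-0.12],-1],[[0,0,0],[0,0,-0.12],-1],[[0,0,0],[-0.04,0.03,-0.08],-1]]'
python3 -m inch '[[[0,0,0],[-0.08,0.06,0],-1],[[0,0,0],[-0.09,0.07,0],-1],[[0,0,0],[-0.09,0.07,0],-1],[[0,0,0],[-0.07,0.055,0],-1],[[0,0,0],[-0.03,0.025,0],-1],[[0,0,0],[0,0,0],-1],[[0,0,0],[0,0,0],-1],[[0,0,0],[0,0,0],-1]]'
python3 - <<'E'
from h import *
c=vision.camera("wrist");s=vision.camera("scene");todo(.611,.2245,.012)
print(proj(c,(.611,.2245,.072)),proj(s,(.611,.2245,.072)))
m=np.hstack([c["img"][:400,:480],cv2.resize(s["img"][110:230,230:326],(320,400),interpolation=3)])
cv2.imwrite("pics/p7.png",m[:,:,::-1])
E
```

```text
clock: 15.5
eef_pos: [0.478, 0.1782, 0.1535]
tool_rot: [0.159, 0.987, 0.0, 0.0]
ft_force: [1.1, 1.3, 0.1]
grip_width: 0.0853
grasp_force: 0.0
clock: 16.17
eef_pos: [0.6069, 0.2241, 0.1498]
tool_rot: [0.159, 0.987, -0.0, -0.001]
ft_force: [-0.6, -0.5, -0.1]
grip_width: 0.0853
grasp_force: 0.0
t 16.27 tcp [0.607  0.2241 0.1505] units xyz: [-0.013  0.006  0.462] tilt(tool z) [-0.001 -0.    -1.   ] w 0.0856 gf 0.0 F [-0.3  1.2  0.7]
(np.float64(280.6006744065553), np.float64(209.6269210097942)) (np.float64(304.0821134297629), np.float64(162.31707873608377))
```

View pics/p7.png

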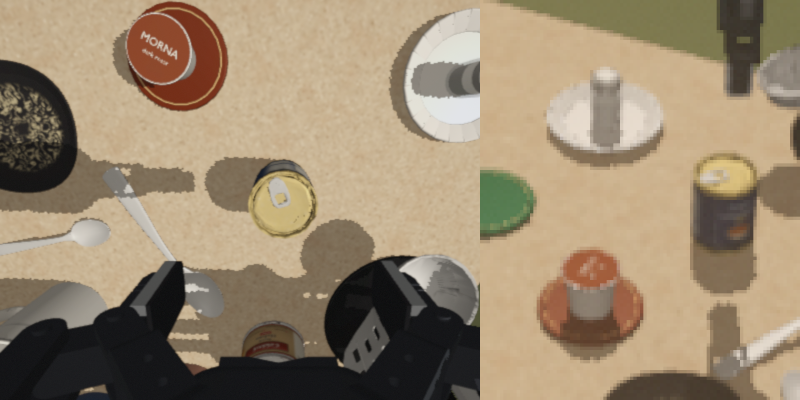

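The brown pod stands mid-coaster. The tin's lid is at wrist (283,204), scene (304,162); aim at about (0.6075,0.227). Next is the tin.

```bash
python3 -m inch '[[[0,0,0],[0,0.008,0.05],-1],[[0,0,0],[0,0,0.09],-1],[[0,0,0],[0,0,0.1],-1],[[0,0,0],[0,0,0.1],-1],[[0,0,0],[0,0,0.08],-1],[[0,0,0],[0,0,0.04],-1],[[0,0,0],[0,0,0],-1],[[0,0,0],[0,0,0],-0.2],[[0,0,0],[0,0,0],0],[[0,0,0],[0,0,0],0.3]]'
python3 -m inch '[[[0,0,0],[0,0,0],1],[[0,0,0],[0,0,0],1],[[0,0,0],[0,0,0],1],[[0,0,0],[0,0,0],1]]'
```

```text
clock: 17.1
eef_pos: [0.6109, 0.2273, 0.0156]
tool_rot: [0.159, 0.987, 0.001, 0.002]
ft_force: [1.4, 0.4, -1.2]
grip_width: 0.0559
grasp_force: 63.6
clock: 17.43
eef_pos: [0.6108, 0.2274, 0.0153]
tool_rot: [0.159, 0.987, 0.001, 0.002]
ft_force: [-0.5, 0.3, 6.4]
grip_width: 0.0557
grasp_force: 64.6
```

The tin is gripped. I lift it well above the pepper stack, draw back from the cabinet, then go across to the trivet.

```bash
python3 -m inch '[[[0,0,0],[0,0,-0.02],1],[[0,0,0],[0,0,-0.06],1],[[0,0,0],[0,0,-0.09],1],[[0,0,0],[0,0,-0.1],1],[[0,0,0],[0,0,-0.1],1],[[0,0,0],[0.02,-0.02,-0.1],1],[[0,0,0],[0.05,-0.05,-0.08],1],[[0,0,0],[0.08,-0.075,-0.06],1],[[0,0,0],[0.09,-0.085,0],1],[[0,0,0],[0.09,-0.085,0],1]]'
python3 -m inch '[[[0,0,0],[0.07,-0.09,0],1],[[0,0,0],[0.02,-0.1,0],1],[[0,0,0],[-0.02,-0.12,0],1],[[0,0,0],[-0.035,-0.12,0],1],[[0,0,0],[-0.035,-0.12,0],1],[[0,0,0],[-0.035,-0.12,0],1],[[0,0,0],[-0.035,-0.12,0],1],[[0,0,0],[-0.035,-0.12,0],1],[[0,0,0],[-0.035,-0.12,0],1],[[0,0,0],[-0.035,-0.12,0],1]]'
python3 -c "
from h import *
todo(.432,-.356,.20)"
```

```text
clock: 18.27
eef_pos: [0.4847, 0.1678, 0.1969]
tool_rot: [0.159, 0.987, 0.001, 0.002]
ft_force: [-0.8, -0.5, -1.6]
grip_width: 0.0556
grasp_force: 64.1
clock: 19.1
eef_pos: [0.4261, -0.1777, 0.1958]
tool_rot: [0.159, 0.987, 0.0, 0.0]
ft_force: [0.5, 1.1, -1.6]
grip_width: 0.0556
grasp_force: 64.1
t 19.1 tcp [ 0.4261 -0.1777  0.1958] units xyz: [-0.205 -0.558 -0.014] tilt(tool z) [ 0.  0. -1.] w 0.0556 gf 64.1 F [ 0.5  1.1 -1.6]
```

```bash
python3 -m inch '[[[0,0,0],[-0.035,-0.11,0],1],[[0,0,0],[-0.035,-0.11,0],1],[[0,0,0],[-0.04,-0.1,0],1],[[0,0,0],[-0.03,-0.07,0],1],[[0,0,0],[-0.01,-0.03,0],1],[[0,0,0],[0,0,0],1],[[0,0,0],[0,0,0],1],[[0,0,0],[0,0,0],1]]'
python3 - <<'E'
from h import *
c=vision.camera("wrist");s=vision.camera("scene");t=vision.camera("top");todo(.432,-.356,.0253)
print(np.round(proj(c,(.432,-.356,.01)),1))
# trivet: wood mask in top & wrist
m=np.hstack([c["img"][:400,60:500],cv2.resize(s["img"][250:410,266:410],(360,400),interpolation=3)])
cv2.imwrite("pics/p8.png",m[:,:,::-1])
E
```

```text
clock: 19.77
eef_pos: [0.4298, -0.3083, 0.1953]
tool_rot: [0.158, 0.987, 0.001, -0.0]
ft_force: [-0.6, -0.0, -2.0]
grip_width: 0.0561
grasp_force: 64.2
t 19.92 tcp [ 0.4302 -0.3084  0.1956] units xyz: [-0.055 -0.149  0.568] tilt(tool z) [ 0.  0. -1.] w 0.0558 gf 64.2 F [ 0.8  1.6 -2.5]
[239.5 193.5]
```

View pics/p8.png

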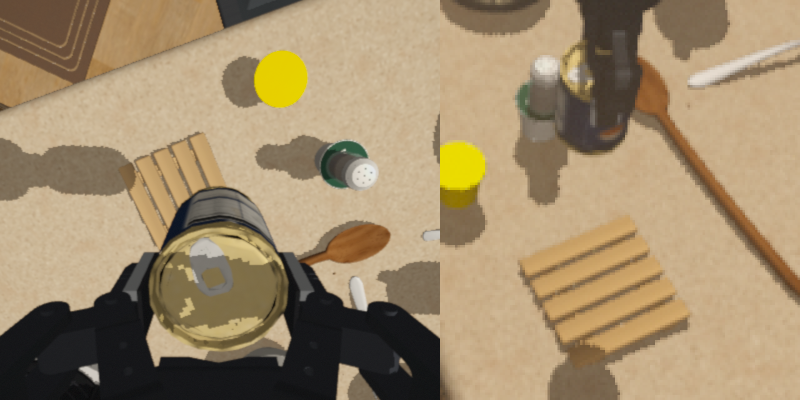

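Trivet centre: scene (331,366), top (399,229), giving about (0.433,-0.355). The tin is held upright.

```bash
python3 -m inch '[[[0,0,0],[-0.015,-0.04,0],1],[[0,0,0],[-0.025,-0.06,0],1],[[0,0,0],[-0.017,-0.042,0.02],1],[[0,0,0],[0,0,0.07],1],[[0,0,0],[0,0,0.1],1],[[0,0,0],[0,0,0.1],1],[[0,0,0],[0,0,0.09],1],[[0,0,0],[0,0,0.06],1],[[0,0,0],[0,0,0],1],[[0,0,0],[0,0,0],1]]'
python3 - <<'E'
from h import *
c=vision.camera("wrist");s=vision.camera("scene");todo(.433,-.3545,.0253)
m=np.hstack([c["img"][:400,60:500],cv2.resize(s["img"][250:410,266:410],(360,400),interpolation=3)])
cv2.imwrite("pics/p9.png",m[:,:,::-1])
E
```

```text
clock: 20.75
eef_pos: [0.4321, -0.3552, 0.0621]
tool_rot: [0.159, 0.987, 0.001, -0.001]
ft_force: [-0.1, -0.3, -1.2]
grip_width: 0.0555
grasp_force: 64.2
t 20.85 tcp [ 0.434  -0.3566  0.0646] units xyz: [0.006 0.006 0.131] tilt(tool z) [ 0.002 -0.002 -1.   ] w 0.0554 gf 64.2 F [ 0.   0.5 -0.8]
```

View pics/p9.png

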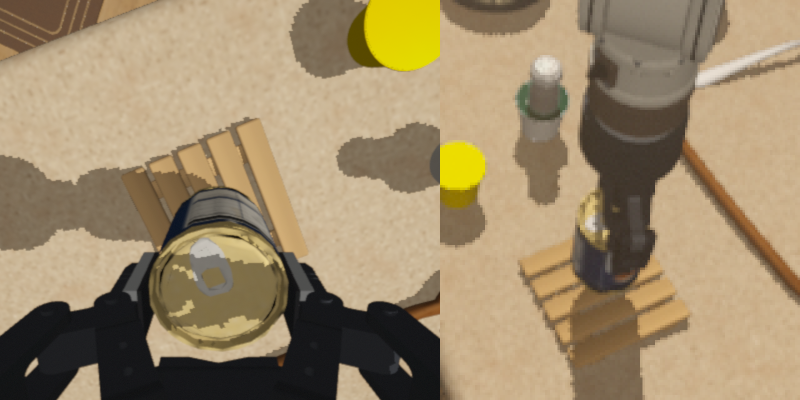

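That was my 15th view, one over the limit of 14, so I will view no more and work numerically. The trivet's edges lie evenly on both sides of the tin (about 150 and 285 around 218), so I lower it.

```bash
python3 -m inch '[[[0,0,0],[0.004,0.004,0.05],1],[[0,0,0],[0,0,0.04],1],[[0,0,0],[0,0,0.02],1],[[0,0,0],[0,0,0.01],1],[[0,0,0],[0,0,0],1],[[0,0,0],[0,0,0],1]]'
python3 -m inch '[[[0,0,0],[0,0,0.007],1],[[0,0,0],[0,0,0],1],[[0,0,0],[0,0,0],1]]'
```

```text
clock: 21.35
eef_pos: [0.4329, -0.3547, 0.0283]
tool_rot: [0.159, 0.987, -0.0, 0.001]
ft_force: [0.6, 0.3, -1.7]
grip_width: 0.0559
grasp_force: 64.2
clock: 21.6
eef_pos: [0.4324, -0.3543, 0.0256]
tool_rot: [0.159, 0.987, -0.0, 0.0]
ft_force: [-0.4, -0.2, -2.1]
grip_width: 0.056
grasp_force: 64.2
```

```bash
python3 -m inch '[[[0,0,0],[0,0,0.005],1],[[0,0,0],[0,0,0],1],[[0,0,0],[0,0,0],1]]'
python3 -m inch '[[[0,0,0],[0,0,0.004],1],[[0,0,0],[0,0,0],1],[[0,0,0],[0,0,0],1]]'
```

```text
clock: 21.85
eef_pos: [0.4325, -0.3544, 0.0253]
tool_rot: [0.159, 0.987, -0.0, 0.001]
ft_force: [-2.4, 1.1, 6.6]
grip_width: 0.0555
grasp_force: 65.1
clock: 22.1
eef_pos: [0.4326, -0.3544, 0.0253]
tool_rot: [0.159, 0.987, -0.0, 0.001]
ft_force: [-4.0, 2.2, 12.8]
grip_width: 0.0557
grasp_force: 65.9
```

```bash
python3 -m inch '[[[0,0,0],[0,0,-0.006],0],[[0,0,0],[0,0,0],-0.5],[[0,0,0],[0,0,0],-1],[[0,0,0],[0,0,0],-1],[[0,0,0],[0,0,0],-1],[[0,0,0],[0,0,-0.05],-1],[[0,0,0],[0,0,-0.1],-1],[[0,0,0],[0,0,-0.12],-1],[[0,0,0],[0,0,-0.12],-1],[[0,0,0],[0,0,-0.07],-1]]'
python3 -m inch '[[[0,0,0],[0.015,0.06,0],-1],[[0,0,0],[0.03,0.12,0],-1],[[0,0,0],[0.03,0.13,0],-1],[[0,0,0],[0.03,0.12,0],-1],[[0,0,0],[0.02,0.09,0],-1],[[0,0,0],[0.007,0.036,0],-1],[[0,0,0],[0,0,0],-1],[[0,0,0],[0,0,0],-1],[[0,0,0],[0,0,0],-1]]'
cat >> h.py <<'E'
def blob(C,test,u,v,r):
    x0,y0=max(0,int(u-r)),max(0,int(v-r)); im=C["img"][y0:int(v+r),x0:int(u+r)].astype(int)
    k=test(im[...,0],im[...,1],im[...,2]).astype(np.uint8); n,l,st,ce=cv2.connectedComponentsWithStats(k)
    for i in sorted(range(1,n),key=lambda i:-st[i,4])[:3]:
        h=cv2.convexHull(np.argwhere(l==i)[:,::-1].astype(np.int32)); e=cv2.minEnclosingCircle(h)
        print("  area",st[i,4],"bbox",(st[i,0]+x0,st[i,1]+y0,st[i,2],st[i,3]),"cen",(ce[i]+[x0,y0]).round(1),"circ",np.round(np.add(e[0],(x0,y0)),1),round(e[1],1))
E
python3 - <<'E'
from h import *
c=vision.camera("wrist");s=vision.camera("scene");t=vision.camera("top");todo(.447,-.183,.040)
G=lambda r,g,b:(g-r>25)&(g-b>5)
W=lambda r,g,b:(np.minimum(np.minimum(r,g),b)>125)&(r-b<28)
p=(.447,-.183)
for n,C,r in(("w",c,45),("s",s,16),("t",t,14)):
    for lab,z,T in(("lid",.043,G),("cap",.1,W)):
        u,v=proj(C,(*p,z)); print(n,lab,round(u,1),round(v,1)); blob(C,T,u,v,r)
B=lambda r,g,b:(b-r>5)&(b-g>-5)&(r<110)
Y=lambda r,g,b:(r-b>70)&(g-b>40)&(r>150)
print("tin");blob(s,B,*proj(s,(.4325,-.354,.045)),18);blob(s,Y,*proj(s,(.4325,-.354,.082)),14);print(proj(s,(.4325,-.354,.082)),proj(t,(.4325,-.354,.082)))
E
```

```text
clock: 22.93
eef_pos: [0.4335, -0.3551, 0.1662]
tool_rot: [0.159, 0.987, -0.001, 0.002]
ft_force: [0.3, -1.0, 2.1]
grip_width: 0.0853
grasp_force: 0.0
clock: 23.68
eef_pos: [0.4471, -0.1843, 0.1623]
tool_rot: [0.159, 0.987, -0.0, 0.0]
ft_force: [0.5, -1.0, -0.0]
grip_width: 0.0853
grasp_force: 0.0
t 23.83 tcp [ 0.4468 -0.1846  0.1621] units xyz: [0.001 0.005 0.407] tilt(tool z) [-0. -0. -1.] w 0.0853 gf 0.0 F [ 0.1 -0.6 -0.2]
w lid 279.8 192.2
  area 628 bbox (np.int32(265), np.int32(169), np.int32(44), np.int32(43)) cen [293.6 184.2] circ [285. 191.] 24.4
w cap 280.1 210.1
  area 943 bbox (np.int32(263), np.int32(193), np.int32(35), np.int32(35)) cen [280.2 209.4] circ [279.5 208.5] 18.5
  area 56 bbox (np.int32(280), np.int32(167), np.int32(31), np.int32(29)) cen [299.6 176.5] circ [295. 181.] 20.5
  area 14 bbox (np.int32(264), np.int32(169), np.int32(11), np.int32(8)) cen [268.1 172.3] circ [269.  172.5] 6.1
s lid 305.5 291.2
s cap 306.9 275.8
  area 81 bbox (np.int32(303), np.int32(273), np.int32(11), np.int32(10)) cen [308.2 277.3] circ [308.2 277.4] 5.4
  area 1 bbox (np.int32(316), np.int32(286), np.int32(1), np.int32(1)) cen [316. 286.] circ [316. 286.] 0.0
  area 1 bbox (np.int32(296), np.int32(290), np.int32(1), np.int32(1)) cen [296. 290.] circ [296. 290.] 0.0
t lid 346.9 221.7
t cap 350.5 219.8
  area 62 bbox (np.int32(345), np.int32(216), np.int32(10), np.int32(8)) cen [349.8 219.5] circ [349.6 219.7] 4.7
tin
  area 345 bbox (np.int32(324), np.int32(334), np.int32(22), np.int32(26)) cen [335.9 346.2] circ [333.4 345.9] 13.6
  area 9 bbox (np.int32(329), np.int32(346), np.int32(3), np.int32(4)) cen [329.9 347.7] circ [329.5 347.5] 1.6
  area 5 bbox (np.int32(318), np.int32(345), np.int32(1), np.int32(5)) cen [318. 347.] circ [318. 347.] 2.0
(np.float64(332.55369989419444), np.float64(346.3124612427743)) (np.float64(406.7439153438968), np.float64(226.0550780730514))
```

Pepper's cap matches the prediction within 1 px in the wrist view, and the aim (0.447,-0.183) holds. Descending and gripping the glass.

```bash
python3 -m inch '[[[0,0,0],[0,0.005,0.05],-1],[[0,0,0],[0,0,0.09],-1],[[0,0,0],[0,0,0.1],-1],[[0,0,0],[0,0,0.09],-1],[[0,0,0],[0,0,0.06],-1],[[0,0,0],[0,0,0.017],-1],[[0,0,0],[0,0,0],-1],[[0,0,0],[0,0,0],0],[[0,0,0],[0,0,0],0.2],[[0,0,0],[0,0,0],0.4]]'
python3 -m inch '[[[0,0,0],[0,0,0],1],[[0,0,0],[0,0,0],1],[[0,0,0],[0,0,0],1],[[0,0,0],[0,0,0],1],[[0,0,0],[0,0,0],1]]'
python3 - <<'E'
from h import *
s=vision.camera("scene");t=vision.camera("top")
todo(.4755,.0075,.14)
for z in(.01,.02,.03,.04,.05,.06,.07,.082,.09): 
    u,v=proj(s,(.4325,-.354,z)); print(z,round(u),round(v),s["img"][int(v),int(u)-10:int(u)+11:5].tolist())
E
```

```text
clock: 24.67
eef_pos: [0.4487, -0.1826, 0.0417]
tool_rot: [0.159, 0.987, -0.0, 0.002]
ft_force: [-0.2, -0.5, 0.1]
grip_width: 0.0516
grasp_force: 0.0
clock: 25.08
eef_pos: [0.4482, -0.1822, 0.0413]
tool_rot: [0.159, 0.987, -0.0, 0.001]
ft_force: [-0.5, 0.2, 6.4]
grip_width: 0.0276
grasp_force: 58.9
t 25.18 tcp [ 0.4482 -0.1822  0.0412] units xyz: [ 0.111  0.629 -0.33 ] tilt(tool z) [ 0.002 -0.001 -1.   ] w 0.0278 gf 58.9 F [0.  0.1 6. ]
0.01 330 364 [[89, 82, 77], [52, 47, 51], [57, 55, 59], [61, 58, 64], [78, 71, 65]]
0.02 330 362 [[95, 87, 78], [54, 47, 52], [58, 54, 56], [62, 55, 56], [65, 60, 62]]
0.03 330 359 [[90, 83, 76], [54, 49, 51], [119, 99, 59], [170, 146, 87], [76, 65, 52]]
0.04 331 357 [[91, 83, 73], [116, 96, 57], [127, 107, 68], [221, 194, 128], [180, 154, 98]]
0.05 331 354 [[84, 71, 50], [125, 104, 63], [123, 103, 63], [229, 203, 136], [192, 166, 108]]
0.06 332 352 [[119, 98, 60], [113, 102, 92], [123, 106, 76], [230, 203, 137], [225, 199, 130]]
0.07 332 349 [[120, 109, 95], [121, 110, 99], [121, 111, 98], [228, 201, 133], [224, 197, 129]]
0.082 333 346 [[124, 103, 66], [120, 109, 96], [190, 178, 165], [226, 200, 133], [227, 199, 129]]
0.09 333 344 [[119, 100, 63], [122, 105, 74], [225, 204, 162], [224, 198, 133], [225, 199, 133]]
```

```bash
python3 -m inch '[[[0,0,0],[0,0,-0.02],1],[[0,0,0],[0,0,-0.05],1],[[0,0,0],[0,0,-0.08],1],[[0,0,0],[0,0,-0.08],1],[[0,0,0],[0.005,0.03,-0.07],1],[[0,0,0],[0.015,0.08,-0.03],1],[[0,0,0],[0.02,0.11,0],1],[[0,0,0],[0.02,0.12,0],1],[[0,0,0],[0.02,0.11,0],1],[[0,0,0],[0.02,0.09,0],1]]'
python3 -m inch '[[[0,0,0],[0.01,0.06,0],1],[[0,0,0],[0.002,0.025,0],1],[[0,0,0],[0,0,0],1],[[0,0,0],[0,0,0],1],[[0,0,0],[0,0,0],1]]'
python3 - <<'E'
from h import *
c=vision.camera("wrist");s=vision.camera("scene");t=vision.camera("top");todo(.4755,.0075,.004)
Dk=lambda r,g,b:(r<70)&(g<65)&(b<65)
print("dish px",proj(c,(.4755,.0075,.006)),proj(s,(.4755,.0075,.018)),proj(t,(.4755,.0075,.018)))
blob(s,Dk,*proj(s,(.4755,.0075,.018)),32);blob(t,Dk,*proj(t,(.4755,.0075,.018)),26)
gold=lambda r,g,b:(r-b>75)&(r>180)
print("tin lid",proj(s,(.4325,-.354,.082)),proj(t,(.4325,-.354,.082)))
np.set_printoptions(linewidth=250)
for v in range(328,380,3): print(v,"".join("B" if max(p)<75 else ("g" if int(p[0])-int(p[2])>80 else ".") for p in s["img"][v,300:365]))
print("pod lid");G=lambda r,g,b:(g-r>15)&(g-b>3)
for C in(s,t): print(np.round(proj(C,(.447,-.183,.043)),1)); blob(C,G,*proj(C,(.447,-.183,.043)),16)
E
```

```text
clock: 26.02
eef_pos: [0.4694, -0.0165, 0.1394]
tool_rot: [0.158, 0.987, 0.0, -0.0]
ft_force: [0.9, -1.2, -1.6]
grip_width: 0.0278
grasp_force: 59.2
clock: 26.43
eef_pos: [0.4739, 0.0057, 0.1391]
tool_rot: [0.159, 0.987, -0.0, -0.0]
ft_force: [0.6, -0.0, -0.3]
grip_width: 0.0278
grasp_force: 59.2
t 26.58 tcp [0.474  0.0056 0.1392] units xyz: [-0.003  0.008  0.451] tilt(tool z) [-0. -0. -1.] w 0.0272 gf 59.2 F [-0.2 -0.3 -0.8]
dish px (np.float64(280.7277515497532), np.float64(190.38979517724235)) (np.float64(287.04909857430755), np.float64(238.32996180969386)) (np.float64(284.90128323531025), np.float64(212.5716822140574))
  area 3 bbox (np.int32(264), np.int32(197), np.int32(2), np.int32(2)) cen [264.7 197.3] circ [264.5 197.5] 0.7
tin lid (np.float64(332.55369989419444), np.float64(346.3124612427743)) (np.float64(406.7439153438968), np.float64(226.0550780730514))
328 .................................................................
331 .................................................................
334 .................................g...............................
337 ........
[... 931 characters left out ...]
.................ggggggggggggggggggg
379 ..............ggg...........................ggggggggggggggg......
pod lid
[305.5 291.2]
  area 88 bbox (np.int32(304), np.int32(282), np.int32(13), np.int32(15)) cen [310.6 289.5] circ [308.5 288.5] 7.9
  area 3 bbox (np.int32(307), np.int32(289), np.int32(3), np.int32(2)) cen [308.  289.3] circ [308.  289.5] 1.1
  area 1 bbox (np.int32(311), np.int32(288), np.int32(1), np.int32(1)) cen [311. 288.] circ [311. 288.] 0.0
[346.9 221.7]
  area 62 bbox (np.int32(340), np.int32(216), np.int32(12), np.int32(10)) cen [346.2 219.6] circ [345.5 220.5] 6.0
  area 1 bbox (np.int32(341), np.int32(224), np.int32(1), np.int32(1)) cen [341. 224.] circ [341. 224.] 0.0
```

The tin is upright: gold lid centred near scene (333,348), sides dark blue down to row 374, as predicted. The green pod is still in place. Lowering pepper.

```bash
python3 -m inch '[[[0,0,0],[-0.003,0.006,0.04],1],[[0,0,0],[0,0,0.08],1],[[0,0,0],[0,0,0.1],1],[[0,0,0],[0,0,0.09],1],[[0,0,0],[0,0,0.07],1],[[0,0,0],[0,0,0.035],1],[[0,0,0],[0,0,0.01],1],[[0,0,0],[0,0,0],1],[[0,0,0],[0,0,0],1]]'
python3 -m inch '[[[0,0,0],[0,0,0.01],1],[[0,0,0],[0,0,0],1],[[0,0,0],[0,0,0],1]]'
python3 -m inch '[[[0,0,0],[0,0,0.007],1],[[0,0,0],[0,0,0],1],[[0,0,0],[0,0,0],1]]'
```

```text
clock: 27.33
eef_pos: [0.4763, 0.0077, 0.0123]
tool_rot: [0.159, 0.987, 0.0, 0.001]
ft_force: [0.4, -0.5, 1.1]
grip_width: 0.0278
grasp_force: 59.2
clock: 27.58
eef_pos: [0.4762, 0.0081, 0.0094]
tool_rot: [0.159, 0.987, 0.0, 0.001]
ft_force: [0.5, -0.3, -1.0]
grip_width: 0.0276
grasp_force: 59.2
clock: 27.83
eef_pos: [0.4756, 0.0082, 0.0067]
tool_rot: [0.159, 0.987, 0.0, 0.0]
ft_force: [0.1, 0.0, -0.4]
grip_width: 0.0271
grasp_force: 59.2
```

```bash
python3 -m inch '[[[0,0,0],[0,0,0.006],1],[[0,0,0],[0,0,0],1],[[0,0,0],[0,0,0],1]]'
python3 -m inch '[[[0,0,0],[0,0,0.004],1],[[0,0,0],[0,0,0],1],[[0,0,0],[0,0,0],1]]'
python3 - <<'E'
from h import *
c=vision.camera("wrist"); print(proj(c,(.4755,.0075,.006)))
for v in range(110,330,6): print(v,"".join("#" if p.max()<50 else ("s" if int(p[0])-int(p[2])>35 and p[0]>150 else ("w" if p.min()>130 else ".")) for p in c["img"][v,150:410:3]))
E
```

```text
clock: 28.08
eef_pos: [0.4759, 0.0082, 0.0049]
tool_rot: [0.159, 0.987, 0.0, 0.0]
ft_force: [-0.1, -0.0, -0.1]
grip_width: 0.0275
grasp_force: 59.4
clock: 28.33
eef_pos: [0.476, 0.0082, 0.0048]
tool_rot: [0.159, 0.987, 0.0, 0.001]
ft_force: [-2.5, -0.6, 9.1]
grip_width: 0.0274
grasp_force: 60.3
(np.float64(277.02225091562264), np.float64(242.9048214758583))
110 sssssssssssssssssssssssssssssssssssssssssssssssssssssssssssssssssssssssssssssssssssssss
116 sssssssssssssssssssssssssssssssssssssssssssssssssssssssssssssssssssssssssssssssssssssss
122 sssssssssssssssssssssssssssssssssssssssssssssssssssssssssssssssssssssssssssssssssssssss
128 sssssssssssssssssssssssssssssssssssssssssssssssssssssssssssssssssssssssssssssssssssssss
134 ssssssssssssssssssssssssssssssssssssss.ssssssssssssssssssssssssssssssssssssssssssssssss
140 ssssssssssssssssssssss......s.......................sssssssssssssssssssssssssssssssssss
146 sssssssssssssssss..ss.........##########################....sssssssssssssssssssssssssss
152 ssssssssssssss...sss.....###.#################################..sssssssssssssssssssssss
158 
[... 1963 characters left out ...]
#.wwwwwwwwwwwwwwwwwwwww###.....###############.sssssssss
290 sssssssss.........##########..##.wwwwwwwwww.wwwwwwwwww.##w.#################.ssssssssss
296 s.#####.ss......################.wwwwwwwwwwwwww.wwwwww.####################.ss.#####..w
302 #########ss.####################...wwwwwwww.wwwwwwww..####################.ss##########
308 #################################..www.wwwwwwww.www...#################################
314 #################################....wwwww..wwwww.....#################################
320 #################################........wwwwwwww.....#################################
326 ################################..........###..########################################
```

```bash
python3 -m inch '[[[0,0,0],[0,0,-0.004],0.2],[[0,0,0],[0,0,0],-0.1],[[0,0,0],[0,0,0],-0.1],[[0,0,0],[0,0,0],-0.1],[[0,0,0],[0,0,-0.04],-0.1],[[0,0,0],[0,0,-0.09],-0.1],[[0,0,0],[0,0,-0.12],-0.1],[[0,0,0],[0,0,-0.12],-1],[[0,0,0],[-0.01,-0.05,-0.05],-1],[[0,0,0],[-0.02,-0.1,0],-1]]'
python3 -m inch '[[[0,0,0],[-0.02,-0.12,0],-1],[[0,0,0],[-0.02,-0.12,0],-1],[[0,0,0],[-0.02,-0.12,0],-1],[[0,0,0],[-0.012,-0.09,0],-1],[[0,0,0],[-0.004,-0.03,0],-1],[[0,0,0],[0,0,0],-1],[[0,0,0],[0,0,0],-1],[[0,0,0],[0,0,0],-1]]'
python3 - <<'E'
from h import *
c=vision.camera("wrist");s=vision.camera("scene");t=vision.camera("top");todo(.447,-.183,.004)
p=(.447,-.183,.043);G=lambda r,g,b:(g-r>12)&(g-b>0)
for C,r in((c,60),(s,18),(t,14)): print(np.round(proj(C,p),1)); blob(C,G,*proj(C,p),r)
print("pepper",proj(s,(.476,.008,.063)),proj(t,(.476,.008,.063)))
W=lambda r,g,b:(np.minimum(np.minimum(r,g),b)>120)&(r-b<30)
blob(s,W,*proj(s,(.476,.008,.06)),10);blob(t,W,*proj(t,(.476,.008,.06)),8)
E
```

```text
clock: 29.22
eef_pos: [0.474, -0.0361, 0.1353]
tool_rot: [0.156, 0.988, 0.001, 0.005]
ft_force: [1.0, 0.3, 0.2]
grip_width: 0.0807
grasp_force: 0.0
clock: 29.88
eef_pos: [0.4466, -0.1801, 0.1305]
tool_rot: [0.158, 0.987, 0.0, -0.0]
ft_force: [-0.3, 0.7, 0.2]
grip_width: 0.085
grasp_force: 0.0
t 30.03 tcp [ 0.4468 -0.18    0.1308] units xyz: [-0.004 -0.01   0.423] tilt(tool z) [-0.  0. -1.] w 0.0855 gf 0.0 F [ 0.7 -0.1  1.1]
[275.2 203.4]
  area 2222 bbox (np.int32(252), np.int32(177), np.int32(57), np.int32(55)) cen [279.9 204. ] circ [280. 204.] 28.4
  area 9 bbox (np.int32(280), np.int32(197), np.int32(4), np.int32(3)) cen [281.3 197.8] circ [281.5 197.5] 1.6
[305.5 291.2]
  area 200 bbox (np.int32(297), np.int32(282), np.int32(20), np.int32(16)) cen [306.7 289.4] circ [306.5 290. ] 9.7
[346.9 221.7]
  area 109 bbox (np.int32(339), np.int32(215), np.int32(14), np.int32(13)) cen [345.3 221.5] circ [345.5 220.5] 7.1
pepper (np.float64(287.605182725413), np.float64(226.1975167272021)) (np.float64(285.1085686792581), np.float64(210.61439169271998))
  area 75 bbox (np.int32(283), np.int32(223), np.int32(11), np.int32(9)) cen [288.1 226.9] circ [288. 227.] 5.1
  area 61 bbox (np.int32(280), np.int32(206), np.int32(9), np.int32(9)) cen [284.1 210.4] circ [284.  210.2] 4.4
```

Pepper stands upright (cap at scene (288,227), predicted (287.6,226)). The green lid is at wrist (280,204), so the pod is at about (0.448,-0.179). Last pick.

```bash
python3 -m inch '[[[0,0,0],[-0.002,0.004,0.05],-1],[[0,0,0],[0,0,0.09],-1],[[0,0,0],[0,0,0.1],-1],[[0,0,0],[0,0,0.09],-1],[[0,0,0],[0,0,0.06],-1],[[0,0,0],[0,0,0.026],-1],[[0,0,0],[0,0,0],-1],[[0,0,0],[0,0,0],0],[[0,0,0],[0,0,0],0.2],[[0,0,0],[0,0,0],0.4]]'
python3 -m inch '[[[0,0,0],[0,0,0],1],[[0,0,0],[0,0,0],1],[[0,0,0],[0,0,0],1],[[0,0,0],[0,0,0],1],[[0,0,0],[0,0,0],1]]'
python3 -c "
from h import *
todo(.42,.338,.16)"
```

```text
clock: 30.87
eef_pos: [0.449, -0.1808, 0.0075]
tool_rot: [0.159, 0.987, -0.0, 0.002]
ft_force: [0.8, 0.4, -0.2]
grip_width: 0.0515
grasp_force: 0.1
clock: 31.28
eef_pos: [0.4494, -0.1808, 0.0082]
tool_rot: [0.159, 0.987, -0.0, 0.002]
ft_force: [-0.1, 1.7, 6.3]
grip_width: 0.0464
grasp_force: 60.4
t 31.28 tcp [ 0.4494 -0.1808  0.0082] units xyz: [ 0.633  1.612 -0.508] tilt(tool z) [ 0.004 -0.001 -1.   ] w 0.0464 gf 60.4 F [-0.1  1.7  6.3]
```

```bash
python3 -m inch '[[[0,0,0],[0,0,-0.02],1],[[0,0,0],[0,0,-0.05],1],[[0,0,0],[0,0,-0.09],1],[[0,0,0],[0,0,-0.1],1],[[0,0,0],[0.01,0.03,-0.1],1],[[0,0,0],[0.03,0.07,-0.09],1],[[0,0,0],[0.04,0.1,-0.05],1],[[0,0,0],[0.045,0.115,0],1],[[0,0,0],[0.045,0.115,0],1],[[0,0,0],[0.045,0.115,0],1]]'
python3 -m inch '[[[0,0,0],[0.045,0.115,0],1],[[0,0,0],[0.045,0.115,0],1],[[0,0,0],[0.045,0.115,0],1],[[0,0,0],[0.045,0.115,0],1],[[0,0,0],[0.045,0.115,0],1],[[0,0,0],[0.045,0.115,0],1],[[0,0,0],[0.04,0.1,0],1],[[0,0,0],[0.03,0.07,0],1],[[0,0,0],[0.01,0.03,0],1],[[0,0,0],[0,0,0],1]]'
python3 -m inch '[[[0,0,0],[0,0,0],1],[[0,0,0],[0,0,0],1]]'
python3 -c "
from h import *
todo(.42,.338,.0142)
c=vision.camera('wrist');print(proj(c,(.42,.338,.006)));G=lambda r,g,b:(g-r>12)&(g-b>0)
blob(c,G,278,190,150)"
```

```text
clock: 32.12
eef_pos: [0.4377, -0.0037, 0.1577]
tool_rot: [0.159, 0.987, 0.0, 0.002]
ft_force: [0.6, -0.1, -0.7]
grip_width: 0.0466
grasp_force: 61.6
clock: 32.95
eef_pos: [0.4215, 0.2835, 0.1566]
tool_rot: [0.157, 0.988, 0.0, 0.0]
ft_force: [0.8, -1.0, -0.9]
grip_width: 0.0464
grasp_force: 61.6
clock: 33.12
eef_pos: [0.4215, 0.2803, 0.1562]
tool_rot: [0.159, 0.987, -0.0, 0.0]
ft_force: [0.1, -0.6, -0.7]
grip_width: 0.0462
grasp_force: 61.6
t 33.12 tcp [0.4215 0.2803 0.1562] units xyz: [0.065 0.181 0.473] tilt(tool z) [-0.    -0.001 -1.   ] w 0.0462 gf 61.6 F [ 0.1 -0.6 -0.7]
(np.float64(332.28503303368075), np.float64(166.6022175554667))
  area 6604 bbox (np.int32(228), np.int32(223), np.int32(101), np.int32(93)) cen [278.2 269.1] circ [278.  268.7] 51.4
  area 4577 bbox (np.int32(296), np.int32(127), np.int32(76), np.int32(76)) cen [333.4 164.6] circ [333.4 164.6] 39.1
  area 1131 bbox (np.int32(289), np.int32(120), np.int32(89), np.int32(89)) cen [331.2 160.8] circ [333.1 164.1] 45.6
```

```bash
python3 -m inch '[[[0,0,0],[0.015,0.04,0],1],[[0,0,0],[0.025,0.07,0],1],[[0,0,0],[0.02,0.05,0],1],[[0,0,0],[0.007,0.023,0.04],1],[[0,0,0],[0,0,0.08],1],[[0,0,0],[0,0,0.1],1],[[0,0,0],[0,0,0.09],1],[[0,0,0],[0,0,0.07],1],[[0,0,0],[0,0,0.04],1],[[0,0,0],[0,0,0.01],1]]'
python3 -m inch '[[[0,0,0],[0,0,0],1],[[0,0,0],[0,0,0],1],[[0,0,0],[0,0,0.01],1],[[0,0,0],[0,0,0],1],[[0,0,0],[0,0,0],1]]'
python3 -c "
from h import *
todo(.42,.338,.0142)"
```

```text
clock: 34.0
eef_pos: [0.4174, 0.3374, 0.0233]
tool_rot: [0.159, 0.987, -0.003, -0.002]
ft_force: [-0.6, -0.0, -0.4]
grip_width: 0.0463
grasp_force: 61.6
clock: 34.42
eef_pos: [0.4201, 0.3404, 0.0248]
tool_rot: [0.159, 0.987, 0.001, 0.001]
ft_force: [0.8, 0.1, -0.5]
grip_width: 0.0465
grasp_force: 61.6
t 34.42 tcp [0.4201 0.3404 0.0248] units xyz: [-0.002 -0.008  0.035] tilt(tool z) [ 0.001  0.001 -1.   ] w 0.0465 gf 61.6 F [ 0.8  0.1 -0.5]
```

```bash
python3 -m inch '[[[0,0,0],[0,-0.006,0.015],1],[[0,0,0],[0,0,0.01],1],[[0,0,0],[0,0,0],1],[[0,0,0],[0,0,0],1]]'
python3 -m inch '[[[0,0,0],[0,0,0.006],1],[[0,0,0],[0,0,0],1],[[0,0,0],[0,0,0],1]]'
python3 -m inch '[[[0,0,0],[0,0,0.005],1],[[0,0,0],[0,0,0],1],[[0,0,0],[0,0,0],1]]'
```

```text
clock: 34.75
eef_pos: [0.4187, 0.338, 0.0162]
tool_rot: [0.159, 0.987, -0.0, -0.0]
ft_force: [-0.9, -0.1, -0.5]
grip_width: 0.0465
grasp_force: 61.6
clock: 35.0
eef_pos: [0.419, 0.3383, 0.0146]
tool_rot: [0.159, 0.987, -0.0, -0.0]
ft_force: [0.0, 0.8, 0.2]
grip_width: 0.0467
grasp_force: 61.6
clock: 35.25
eef_pos: [0.4193, 0.3385, 0.0143]
tool_rot: [0.159, 0.987, 0.0, 0.0]
ft_force: [-1.6, -0.8, 6.4]
grip_width: 0.0461
grasp_force: 62.2
```

```bash
python3 -m inch '[[[0,0,0],[0,0,-0.003],0.2],[[0,0,0],[0,0,0],-0.2],[[0,0,0],[0,0,0],-0.6],[[0,0,0],[0,0,0],-1],[[0,0,0],[0,0,0],-1],[[0,0,0],[0,0,-0.04],-1],[[0,0,0],[0,0,-0.1],-1],[[0,0,0],[0,0,-0.12],-1],[[0,0,0],[0,0,-0.12],-1],[[0,0,0],[0.05,0.05,-0.12],-1]]'
python3 -m inch '[[[0,0,0],[0.1,0.05,-0.02],-1],[[0,0,0],[0.1,0.05,0],-1],[[0,0,0],[0.1,0.05,0],-1],[[0,0,0],[0.05,0,0],-1],[[0,0,0],[0,0,0],-1],[[0,0,0],[0,0,0],-1],[[0,0,0],[0,0,0],-1]]'
python3 - <<'E'
from h import *
s=vision.camera("scene");t=vision.camera("top");todo(.42,.338)
W=lambda r,g,b:(np.minimum(np.minimum(r,g),b)>120)&(r-b<30)
G=lambda r,g,b:(g-r>12)&(g-b>0); R=lambda r,g,b:(r-b>45)&(r-g>30)&(r-g>1.2*(g-b)); Y=lambda r,g,b:(r-b>60)&(r>150)&(g-b>45)
for n,p,T,a,b in(("salt",(.563,.415,.06),W,9,7),("pepper",(.476,.008,.06),W,10,8),("brown",(.465,.174,.049),R,16,14),("green",(.42,.338,.049),G,18,16),("tin",(.4325,-.354,.082),Y,13,10)):
    for C,r in((s,a),(t,b)): print(n,np.round(proj(C,p),1),"place",np.round(proj(C,(*p[:2],.006)),1)); blob(C,T,*proj(C,p),r)
for v in range(150,176): print(v,"".join("g" if int(p[1])-int(p[0])>12 else ("w" if p.min()>110 else ".") for p in s["img"][v,212:252]), "".join("r" if int(p[0])-int(p[2])>60 and int(p[0])-int(p[1])>40 else ("w" if p.min()>110 else ".") for p in s["img"][v+30,244:284]))
E
```

```text
clock: 36.08
eef_pos: [0.4102, 0.3547, 0.1653]
tool_rot: [0.161, 0.987, -0.001, 0.0]
ft_force: [-0.1, 1.0, 0.9]
grip_width: 0.0853
grasp_force: 0.0
clock: 36.67
eef_pos: [0.3243, 0.4325, 0.1698]
tool_rot: [0.159, 0.987, -0.0, 0.0]
ft_force: [-0.3, -0.3, -0.6]
grip_width: 0.0855
grasp_force: 0.0
t 36.77 tcp [0.3248 0.4322 0.1699] units xyz: [-0.4   -0.198  0.   ] tilt(tool z) [ 0. -0. -1.] w 0.0857 gf 0.0 F [-0.7  0.  -0.1]
salt [266.7 132.7] place [266.7 146.6]
  area 78 bbox (np.int32(257), np.int32(131), np.int32(15), np.int32(10)) cen [264.  136.3] circ [264.  136.5] 7.8
  area 20 bbox (np.int32(271), np.int32(135), np.int32(4), np.int32(6)) cen [272.6 138. ] circ [272.5 137.7] 2.7
salt [152.4 180.6] place [157.8 184.1]
  area 170 bbox (np.int32(145), np.int32(173), np.int32(14), np.int32(14)) cen [150.7 178.9] circ [151.5 179.5] 9.2
pepper [287.6 227. ] place [287.  241.2]
  area 74 bbox (np.int32(283), np.int32(223), np.int32(11), np.int32(9)) cen [288.1 226.9] circ [288. 227.] 5.1
pepper [285.1 210.7] place [284.7 212.9]
  area 63 bbox (np.int32(280), np.int32(206), np.int32(9)
[... 2855 characters left out ...]
rrrrr.wwwwww
168 wwwww.ggggggg....w.w......ggggggggwwwwww wwwwrrrrrrrr..............rrrrrrrr.wwwww
169 wwww.g.gggggg....w.......ggggggggg.wwwww www.rrrrrrrr.....ww.......rrrrrrrrrwwwww
170 wwww.g.gggggg.....w......ggggggggg.wwwww wwwrrrrrrrrr..............rrrrrrrrrwwwww
171 wwww.gggggggg.....w....w.ggggggggg.wwwww wwwrrrrrrrrrr.............rrrrrrrrrwwwww
172 wwww.g.ggggggg............ggggggggwwwwww wwwrrrrrrrrrr.............rrrrrrrrrwwwww
173 wwww.gggggggg.............ggggggg.wwwwww www.rrrrrrrr.......ww.....rrrrrrrrrwwwww
174 wwwww.gg.gg...............ggggggg.wwwwww www.rrrrrrrrr......w......rrrrrrrrrwwwww
175 wwwww..g..g..................ggg.wwwwwww www.rrrrrrrr..............rrrrrrrr.wwwww
```

All five stand upright and centred on their places in the scene and top views, and the gripper is clear of everything. Handing in.

```bash
python3 -c "
from workcell import workorder
print(workorder.job_done())"
```

```text
the job is handed in; nothing more can be done
None
```

I laid out all five things upright on their places and released them, then handed the job in at about 37 s; in the last camera check each stood centred, but I viewed 15 pictures (limit 14), and the first brown-pod grasp closed on nothing without disturbing the stack.

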